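# Fit the loose crank and wind the sample stage up

### The job

The sample stage on the optical table is wound up with the loose steel crank: set the crank's socket down into the stage's drive well, feel for the hidden hex with light pressure, and push it fully home. Then wind the crank clockwise (seen from above) by its knob until the platform is up against its top stop, without forcing anything, and leave the crank standing in the well, with the other things on the table left where they are.

Things in the scene. Friction and masses are not known exactly. Their poses are not given: they have to be found in the camera images.
- crank: Loose plain steel crank, 0.32 to 0.4 kg, standing upright on its socket, balanced over it. Origin: centre of the socket's lower end; z up, x along the arm towards the knob. Hexagonal socket 31.6 mm across flats inside, two flats facing along x, 24 mm deep, 48 mm over its outer corners; hub 41 mm diameter to z = 40 mm; a counterweight ball of 22 mm at x = -40 mm.
- grip_block (a point): Middle of the crank's grip block, on the crank's axis, 67 mm above its origin: 30 mm along the crank's x, 24 mm along its y, z = 50 to 84 mm over the crank's origin. Grip it across the 24 mm to carry and turn the crank. Below it runs the flat arm, 16 mm wide, z = 40 to 50 mm, from the ball to the knob.
- knob_mid (a point): Middle of the crank's winding knob, 60 mm from the crank's axis (along its x) and 75 mm above its origin. Upright black cylinder 22 mm in diameter, z = 51 to 97 mm over the crank's origin; it spins freely on the arm, so a gripper that holds it need not turn while it follows the circle.
- stage: Sample stage bolted to the table: aluminium base plate 300 x 160 x 20 mm. Origin: centre of its underside; x points from the drive well (at x = -80 mm) to the platform (at x = +70 mm).
- well (a point): Centre of the drive well's rim, 60 mm above the table. The well is an upright tube, 56 mm inside, 72 mm outside diameter. With the hexes not aligned the crank stops with its origin 12 mm below the rim; turned there under light pressure (8 to 14 N) it drops over the hex; fully home its origin is 27 mm below the rim. Press with no more than 25 N.
- hex_top (a point): Top of the hidden dark hex spindle on the well's axis, 12 mm below the rim; 30 mm across flats, facing an unknown way (6 degrees of play either way); a round nose of 29.8 mm diameter, coned, stands 8 mm above it. Round it a stiff dust sleeve, top level with the hex's: about 6 N, crank's weight included, push it down, and it stays. Turning takes about 0.3 N m; the spindle stays where left.
- lift (a joint): Height of the platform over its lowest position, in m. It rises 6 mm for each radian that the crank is wound clockwise and reaches its solid top stop at 0.030. It starts at 0 to 9 mm, so 3.5 to 5 rad of winding are needed. At the stop the knob resists at once: do not push it there with more than about 15 N (winding itself takes about 5 N).
- platform (a point): Middle of the black platform's top (120 x 130 mm), 100 mm above the table when lowest, 130 mm at the top stop. It carries a fixed slide holder 12 mm high.
- post: Bystander: plain steel optical post standing upright, 25 mm diameter, 75 mm tall. Origin at its underside's centre.
- lens_mount: Bystander: black lens ring on a small foot, 80 mm tall. Origin at its underside's centre.
- hex_key: Bystander: dark L-shaped hex key lying flat, 100 mm long. Origin at its underside's centre.
- driver: Bystander: screwdriver lying flat. Origin at its underside's centre.
- screw_tray: Bystander: grey open tray 100 x 70 x 30 mm. Origin at its underside's centre.
- jar: Bystander: small brown jar, 56 mm diameter, 70 mm tall. Origin at its underside's centre.
- collar: Bystander: aluminium disc, 32 mm diameter, 18 mm tall, standing on the stage's base plate between well and platform. Origin at its underside's centre.
Mind the look-alikes: they are no part of the job. What is shaped like the crank but turquoise is not meant.

How it is judged (in metres and radians):
On the way, in this order (a step that is already met when the one before it is completed fails the run):
1. the crank is fully home on the hex in the drive well (z of crank in the frame of well below -0.0235 m and angle between crank's own z axis and vertical below 0.12 rad and horizontal distance between crank and well below 0.005 m), for 0.2 s.
2. the platform is wound up to its top stop with the crank seated (all of step 1 and value of joint lift above 0.029 m), for 0.2 s.
At the end, for the whole second after the job is handed in: The platform is within 1 mm of its top stop (lift over 29 mm), and the released crank stands at rest in the well, its origin more than 23.5 mm below the rim (fully home is 27), within 5 mm of the well's axis and within 7 degrees of upright (all of step 2 and linear speed of crank below 0.02 m/s); the robot touches nothing.
It fails at once if the crank is pressed into the stage with more than 50 N before it is home (contact force between crank and stage above 50 N and not (z of crank in the frame of well below -0.0235 m)).
It fails at once if the seated crank is forced against the stage with more than 150 N (summed over the hex's contacts; about 20 N on the knob) (contact force between crank and stage above 150 N and z of crank in the frame of well below -0.0235 m).
It fails at once if the crank is dropped or knocked over (angle between crank's own z axis and vertical above 0.6 rad).
It fails at once if a bystander is disturbed (moved over 30 mm) (distance of any of post, lens_mount, hex_key, driver, screw_tray, jar, collar from where it was at the start of the episode above 0.03 m).
It also fails if it takes over 72 s, if anything falls off the work surface, if the arm or the gripper's body presses on something with over 40 N, if the wrist force passes 120 N, or if a joint passes its speed limit or range.

### The arm

A 7-joint arm with a two-finger parallel gripper is mounted at the origin on the work surface. World frame = base frame: x ahead of the robot, y to its left, z up, the work surface at z = 0. Lengths are in m, angles in degrees, forces in N, time in s.
With the tool pointing down it reaches from about 0.35 to 0.9 m from the base axis. Payload 7.2 kg.
Tool frame: the origin (TCP) lies midway between the tips of the shut fingers; the grasp point (between the pads) lies 19 mm behind it; z points along the fingers, y is the line along which they close (so a half turn about z gives the same grasp; the last joint's range is limited). The gripper opens to 88 mm and grips with 3 to 60 N. Pads are 20 mm wide; open, the fingers measure 115 mm over their backs; the gripper's body (75 mm by 178 mm) begins 61 mm behind the grasp point.
Start: joints at [62.097, 23.554, -0.728, 91.456, 0.321, 64.991, -4.71], TCP at [0.254, -0.571, 0.223] pointing down, gripper open.
Joint ranges: [-169.25, 169.25], [-16.82, 113.86], [-84.01, 82.57], [7.8, 145.47], [-59.2, 239.2], [7.22, 106.19], [-163.78, 163.78]. Speed limits (degrees/s): [136.94, 136.94, 172.46, 172.46, 180, 180, 180].

### API

Orientations are given as [roll, pitch, yaw] about the fixed x, y, z axes, in that order (R = Rz(yaw) Ry(pitch) Rx(roll)).
In Python, from bench import arm gives the robot as it stands.
- The arm moves only by the tool step_arm, never from a script. Its argument "motion" is a list of rows, each a list of 7 numbers: the shift along the tool's x, y, z each as a share of 0.15 m, from -1 to 1, then the turn, a rotation vector about the tool's x, y, z each as a share of 2 rad, from -1 to 1, then the opening, from -1 (shut) to 1 (fully open). A call has 1 to 8 rows; each row is the pose to reach, as a shift and turn from the pose commanded when the call began, along the tool's axes at that moment; what a row does not reach only later rows make up. A row lasts 1/10 s, in which the tool goes at most 50 mm and 8.59 degrees, less where a joint would pass 70% of its speed; a pose out of reach is approached as far as the arm can. A call with a number of a shift or a turn outside -1 to 1 is refused whole. A call with a gripper value outside its range is refused whole. The fingers move at their own pace and stop on an object; "squeeze" is the grip in N (left out, the last holds). Time passes only in rows, so rows that repeat a pose let the fingers close. It gives the time, the measured TCP pose, the force, the opening and the grip force at its end, in the units of the state.
- arm.sense(): the state, without advancing time (a new reading comes with each control period).
- arm.snapshot(name): name is "side" or "top"; returns a dict with "frame" (384x512x3 uint8, blue, green, red), "fx", "fy", "cx", "cy" (pixels), "R" (3x3) and "t" (3): a world point X has camera coordinates R X + t. Camera axes: x right, y down, z forward; pixel columns grow to the right and rows downward; lengths in m; the calibration is good to about 2 mm. A picture is of the moment at which its call begins. There is no depth.
- arm.close_job(): hands the job in; it is judged then, once.
Trained networks look in a picture, given as the dict that the camera call returned (one of the last four; its "shot" number tells which), for a name from the list of things; names that differ only in an ending like _2 or _b are one class to them, and where a whole thing is asked for, a point or a joint stands for the part that bears it (a point fixed in the world has none). Each returns a list of dicts, best first, with "p" (0 to 1); they miss things now and then, are a little off and sometimes report something else, mostly with a low value. They report only what shows in the picture. A call takes as long as a camera call. They do not tell look-alikes from the thing itself.
- arm.look_for(query, picture): "extent" ([left, top, right, bottom] in pixels, round what is visible of it).
- arm.trace(query, picture): "pixels" (384x512 bool, what is visible of it) and "extent" ([left, top, right, bottom] in pixels, round what is visible of it).
The state is a dict: "time_s": time; "qpos": joint angles; "qvel": joint speeds; "effort": joint torques, N m; "position": TCP position; "ee_rot": TCP orientation; "wrist_force": force on the tool from outside, world axes, zero at the start; "ft_torque": the same for the moment, N m; "grip_width": finger opening in m; "finger_force": force on a finger pad.
Only numpy, scipy, OpenCV 4.12 (cv2) and the standard library are available. Lean on these libraries where they do the work, as an engineer would, in place of code of your own. Each camera call takes 0.05 s, during which the arm holds its last target. There are 200 camera calls.

## Working session

There is one attempt and no reset: what is moved stays moved. The work goes in short steps, Python scripts to look and compute and a tool call to move; the robot and the scene stay as the last step left them, time stands still between calls to the robot, and variables do not carry over. Pictures are saved under pics/ and viewed, at most 10 in all, crops included, and the job is handed in when it is done.

Besides the shell and the picture viewer there is one more tool, called as name([rows], argument=value, ...), one row to a line, values as JSON. step_arm: Moves the arm, as the interface text tells. Its arguments: {"type":"object","properties":{"motion":{"type":"array"},"squeeze":{"type":"number"}},"required":["motion"]}

```bash
ls; mkdir -p pics; cat > h.py <<'E'
import numpy as np, cv2
from bench import arm
def ray(s,u,v):
    d=s["R"].T@np.array([(u-s["cx"])/s["fx"],(v-s["cy"])/s["fy"],1.0]); o=-s["R"].T@s["t"]; return o,d
def atz(s,u,v,z):
    o,d=ray(s,u,v); return o+d*(z-o[2])/d[2]
def proj(s,X):
    c=s["R"]@np.array(X)+s["t"]; return np.array([s["fx"]*c[0]/c[2]+s["cx"],s["fy"]*c[1]/c[2]+s["cy"]])
def tri(s1,p1,s2,p2):
    o1,d1=ray(s1,*p1);o2,d2=ray(s2,*p2)
    k=np.linalg.lstsq(np.c_[d1,-d2],o2-o1,rcond=None)[0]
    a=o1+d1*k[0];b=o2+d2*k[1]; return (a+b)/2,np.linalg.norm(a-b)
E
python3 - <<'E'
from h import *
for n in ("top","side"):
    s=arm.snapshot(n); cv2.imwrite(f"pics/{n}0.png",s["frame"])
    print(n,s["fx"],-s["R"].T@s["t"],s["R"].round(2).tolist())
    for q in ("crank","grip_block","knob_mid","well","hex_top","stage","platform"):
        try: print(q,[(np.round(r["extent"]).tolist(),round(r["p"],2)) for r in arm.look_for(q,s)[:3]])
        except Exception as e: print(q,e)
print({k:np.round(v,3).tolist() for k,v in arm.sense().items()})
E
```

```text
pics
top 439.52577549913593 [ 0.46010214 -0.01866125  1.31408014] [[0.02, -1.0, -0.03], [-1.0, -0.02, -0.07], [0.07, 0.03, -1.0]]
crank [([343.0, 182.0, 368.0, 226.0], 0.96), ([367.0, 234.0, 402.0, 265.0], 0.63), ([301.0, 174.0, 325.0, 213.0], 0.61)]
grip_block [([299.0, 171.0, 323.0, 212.0], 0.92), ([344.0, 182.0, 365.0, 230.0], 0.77), ([363.0, 237.0, 398.0, 260.0], 0.56)]
knob_mid [([368.0, 235.0, 404.0, 264.0], 0.79), ([298.0, 174.0, 326.0, 212.0], 0.6)]
well [([199.0, 113.0, 276.0, 218.0], 0.78)]
hex_top []
stage [([196.0, 113.0, 275.0, 217.0], 0.57)]
platform [([216.0, 112.0, 270.0, 163.0], 0.74)]
side 417.52750654847324 [0.02121397 0.84569545 0.82460856] [[-0.85, -0.53, -0.02], [-0.3, 0.5, -0.81], [0.44, -0.68, -0.59]]
crank [([272.0, 172.0, 310.0, 198.0], 0.89), ([346.0, 155.0, 367.0, 181.0], 0.7)]
grip_block [([306.0, 149.0, 331.0, 184.0], 0.85), ([271.0, 172.0, 312.0, 198.0], 0.7), ([350.0, 155.0, 368.0, 179.0], 0.63)]
knob_mid [([300.0, 153.0, 333.0, 185.0], 0.92), ([346.0, 153.0, 367.0, 179.0], 0.91), ([275.0, 169.0, 310.0, 197.0], 0.78)]
well [([178.0, 171.0, 284.0, 259.0], 0.93)]
hex_top [([182.0, 170.0, 286.0, 259.0], 0.72), ([189.0, 170.0, 244.0, 204.0], 0.41)]
stage [([181.0, 173.0, 286.0, 257.0], 0.76), ([245.0, 165.0, 255.0, 190.0], 0.55)]
platform [([188.0, 174.0, 240.0, 206.0], 0.9)]
{'time_s': 0.8, 'qpos': [62.099, 23.553, -0.728, 91.454, 0.322, 64.989, -4.712], 'qvel': [-0.04, -0.07, -0.04, -0.108, 0.003, 0.085, 0.013], 'effort': [-0.0, -58.766, 0.641, -29.137, -0.054, 0.01, 0.0], 'position': [0.254, -0.571, 0.223], 'ee_rot': [179.994, 0.001, 23.993], 'wrist_force': [0.371, -0.857, -0.907], 'ft_torque': [-0.025, 0.015, -0.007], 'finger_force': 0.0, 'grip_width': 0.088}
```

View pics/top0.png

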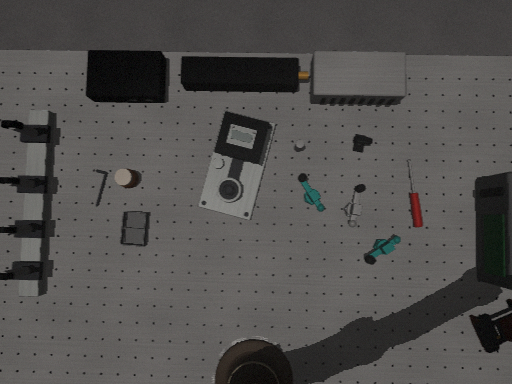

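View pics/side0.png

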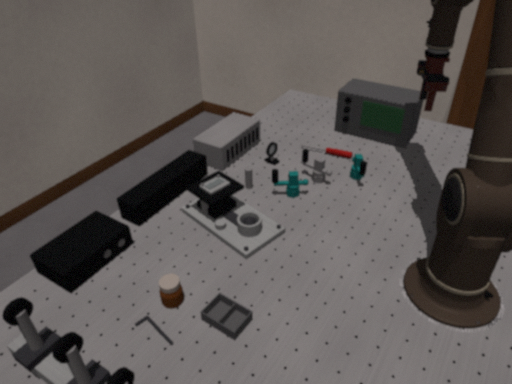

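The top view shows the steel crank at about (355,205), with its black knob at (360,188) and ball at (352,223). There are turquoise copies at (312,193) and (383,248), and the well is at (231,189). In the side view the steel crank is at about (318,170), knob at (305,156), and the well at (249,220).

```bash
python3 - <<'E'
from h import *
t=arm.snapshot("top"); s=arm.snapshot("side")
a=t["frame"][160:240,290:380]; b=t["frame"][150:220,190:280]; c=s["frame"][140:200,290:380]; d=s["frame"][180:260,180:290]
f=lambda x:cv2.resize(x,(400,300),interpolation=cv2.INTER_CUBIC)
cv2.imwrite("pics/c1.png",cv2.convertScaleAbs(np.vstack([np.hstack([f(a),f(b)]),np.hstack([f(c),f(d)])]),alpha=1.5))
E
```

```text
(no output)
```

View pics/c1.png

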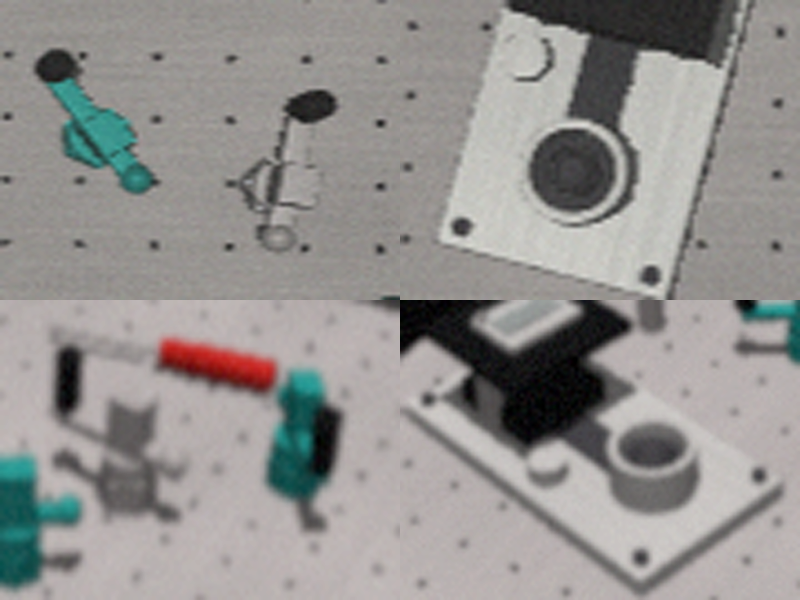

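The crops show the steel crank with its knob top at about (362,187.7) in the top view and its block top near (357,209). In the side view the knob middle is at about (305.2,156.2). The well rim centre is at about (228.7,190) in the top view and (249.3,220) in the side view.

```bash
python3 - <<'E'
from h import *
t=arm.snapshot("top"); s=arm.snapshot("side")
k=atz(t,362,187.7,.097); b=atz(t,352.3,223.2,.045); g=atz(t,356.8,209.3,.084); w=atz(t,228.9,189.9,.06)
print("knob",k,"ball",b,"grip",g,"well",w)
d=k-b; print("len",np.hypot(*d[:2]),"yaw",np.degrees(np.arctan2(d[1],d[0])), "axis from k,b",b+(k-b)*.4)
print("side well",atz(s,249.3,220,.06),"tri",tri(t,(228.9,189.9),s,(249.3,220)))
print("side knobtop",atz(s,305.5,151,.097),"knobmid tri",tri(t,(361,187.7),s,(305.2,156.2)))
# model overlay
def over(im,sh,pts,col):
    P=np.array([(proj(sh,p)+.5-o)*8 for p in pts]); cv2.polylines(im,[P.astype(np.int32)],True,col,1)
yaw=np.arctan2(d[1],d[0]); c=g[:2].copy()
c=(b+(k-b)*.4)[:2]
ca=np.linspace(0,2*np.pi,40)
def C(x,y,z): return [c[0]+x*np.cos(yaw)-y*np.sin(yaw),c[1]+x*np.sin(yaw)+y*np.cos(yaw),z]
ims=[]
for sh,o1,o2 in((t,(335,178),(205,165)),(s,(295,140),(225,195))):
  for o in(o1,o2):
    o=np.array(o); im=cv2.convertScaleAbs(cv2.resize(sh["frame"][o[1]:o[1]+50,o[0]:o[0]+50],(400,400),interpolation=cv2.INTER_CUBIC)[:, :],alpha=1.5)
    im=im[:400,:400]
    for z in(.051,.097): over(im,sh,[C(.06+.011*np.cos(a),.011*np.sin(a),z) for a in ca],(0,0,255))
    for z in(.050,.084): over(im,sh,[C(x*.015,y*.012,z) for x,y in((1,1),(1,-1),(-1,-1),(-1,1))],(0,255,0))
    for r in(.028,.036): over(im,sh,[[w[0]+r*np.cos(a),w[1]+r*np.sin(a),.06] for a in ca],(0,0,255))
    over(im,sh,[C(.024*np.cos(a),.024*np.sin(a),0) for a in np.radians(30+60*np.arange(6))],(255,0,0))
    ims.append(im)
cv2.imwrite("pics/ov.png",cv2.resize(np.vstack([np.hstack(ims[:2]),np.hstack(ims[2:])]),(600,600)))
E
```

```text
knob [ 0.55482574 -0.28803254  0.097     ] ball [ 0.45635029 -0.2726514   0.045     ] grip [ 0.49529988 -0.27695923  0.084     ] well [0.54283754 0.08258912 0.06      ]
len 0.09966942505944022 yaw -8.877448253771973 axis from k,b [ 0.49574047 -0.27880385  0.0658    ]
side well [0.54072052 0.08760333 0.06      ] tri (array([0.54341071, 0.08310773, 0.05559618]), np.float64(0.0006495236299983469))
side knobtop [ 0.55154044 -0.28322385  0.097     ] knobmid tri (array([ 0.5561611 , -0.29138257,  0.07066835]), np.float64(0.0014528479686470135))
```

View pics/ov.png

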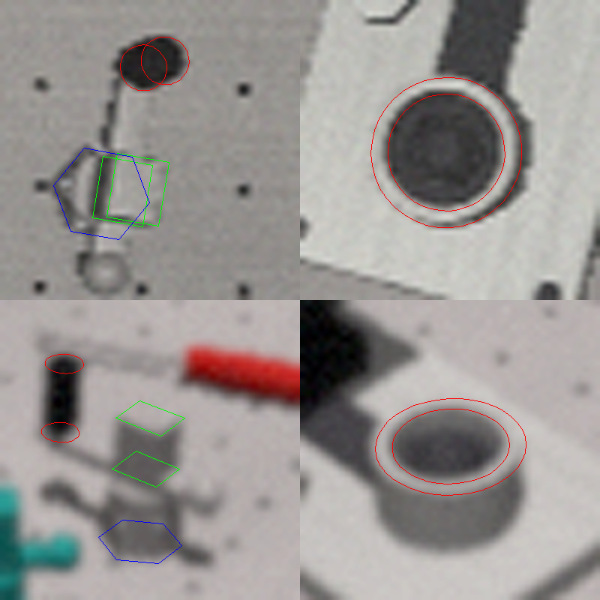

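```bash
cat >> h.py <<'E'
from scipy.spatial.transform import Rotation as Ro
def go(p,yaw,say=True):
    s=arm.sense(); R=Ro.from_euler("xyz",s["ee_rot"],degrees=True); T=Ro.from_euler("xyz",[180,0,yaw],degrees=True)
    print("shift",(R.inv().apply(np.array(p)-s["position"])/.15).round(3),"turn",((R.inv()*T).as_rotvec()/2).round(3),"F",np.round(s["wrist_force"],1),"tz",round(s["ft_torque"][2],2))
E
python3 -c "
from h import *
go([.4957,-.2785,.223],-8.9)"
```

```text
shift [ 2.264e+00 -1.127e+00 -2.000e-03] turn [ 0.    -0.     0.287] F [ 0.3 -0.4 -0. ] tz 0.03
```

step_arm([
  [0.333,-0.167,0,0,0,0.07,0.2],
  [0.666,-0.333,0,0,0,0.14,0.2],
  [1,-0.5,0,0,0,0.21,0.2],
  [1,-0.5,0,0,0,0.287,0.2],
  [1,-0.5,0,0,0,0.287,0.2],
  [1,-0.5,0,0,0,0.287,0.2],
])

```text
time_s: 1.6
position: [0.3605, -0.4418, 0.2228]
ee_rot: [180.0, 0.0, -8.7]
wrist_force: [-0.0, -0.3, 0.0]
grip_width: 0.0527
finger_force: 0.0
```

```bash
python3 -c "
from h import *
go([.4957,-.2785,.15],-8.9)"
```

```text
shift [ 0.726 -1.213  0.484] turn [0.    0.    0.002] F [-0.  -0.3  0. ] tz 0.02
```

step_arm([
  [0.2,-0.3,0.1,0,0,0.001,0.2],
  [0.4,-0.6,0.2,0,0,0.001,0.2],
  [0.6,-0.8,0.3,0,0,0.001,0.2],
  [0.726,-1,0.4,0,0,0.001,0.2],
  [0.726,-1,0.4,0,0,0.001,0.2],
  [0.726,-1,0.4,0,0,0.001,0.2],
])

```text
time_s: 2.2
position: [0.4908, -0.3111, 0.162]
ee_rot: [180.0, 0.1, -8.9]
wrist_force: [-0.6, -0.4, -0.1]
grip_width: 0.0527
finger_force: 0.0
```

```bash
python3 -c "
from h import *
go([.4957,-.2785,.13],-8.9)"
```

```text
shift [-0.001 -0.22   0.213] turn [0.    0.001 0.   ] F [-0.6 -0.4 -0.1] tz -0.01
```

step_arm([
  [0,-0.22,0.1,0,0,0,0.2],
  [0,-0.22,0.25,0,0,0,0.2],
  [0,-0.22,0.4,0,0,0,0.2],
  [0,-0.22,0.4,0,0,0,0.2],
  [0,-0.22,0.4,0,0,0,0.2],
])

```text
time_s: 2.7
position: [0.4957, -0.2799, 0.1033]
ee_rot: [179.9, 0.0, -9.2]
wrist_force: [0.1, 0.0, 0.7]
grip_width: 0.0524
finger_force: 0.0
```

```bash
python3 - <<'E'
from h import *
go([.4957,-.2785,.052],-8.9)
t=arm.snapshot("top"); s=arm.snapshot("side")
f=lambda x:cv2.convertScaleAbs(cv2.resize(x,(400,400),interpolation=cv2.INTER_CUBIC),alpha=1.5)
cv2.imwrite("pics/g.png",np.hstack([f(t["frame"][168:248,315:395]),f(s["frame"][120:200,270:350])]))
E
```

```text
shift [-0.001 -0.009  0.342] turn [ 0.     0.    -0.002] F [0.1 0.  0.7] tz -0.01
```

View pics/g.png

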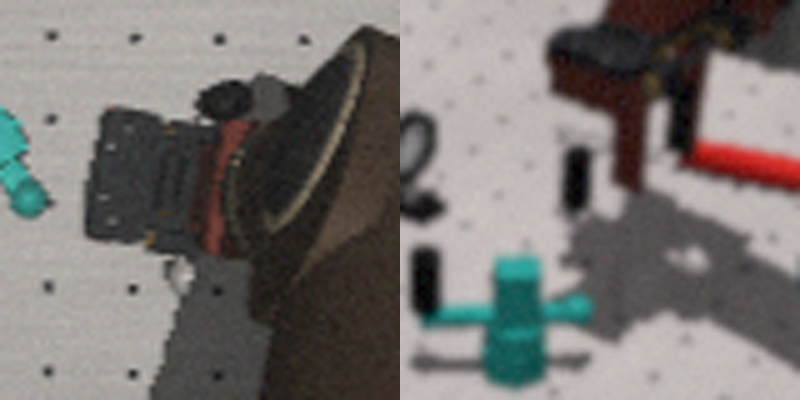

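The gripper straddles the steel block, clear of the knob at crop (225,100). The turquoise copies are clear too. I'll descend and grip.

step_arm([
  [0,0,0.15,0,0,0,0.2],
  [0,0,0.34,0,0,0,0.2],
  [0,0,0.34,0,0,0,0.2],
  [0,0,0.34,0,0,0,-1],
  [0,0,0.34,0,0,0,-1],
  [0,0,0.34,0,0,0,-1],
  [0,0,0.34,0,0,0,-1],
  [0,0,0.34,0,0,0,-1],
], squeeze=30)

```text
time_s: 3.6
position: [0.4973, -0.278, 0.0527]
ee_rot: [180.0, -0.1, -9.0]
wrist_force: [-1.2, 0.8, 6.4]
grip_width: 0.0238
finger_force: 30.0
```

step_arm([
  [0,0,-0.2,0,0,0,-1],
  [0,0,-0.4,0,0,0,-1],
  [0,0,-0.7,0,0,0,-1],
  [0,0,-0.9,0,0,0,-1],
  [0,0,-0.9,0,0,0,-1],
  [0,0,-0.9,0,0,0,-1],
])

```text
time_s: 4.2
position: [0.4962, -0.2773, 0.1861]
ee_rot: [-180.0, 0.0, -9.0]
wrist_force: [-0.5, -0.4, -4.7]
grip_width: 0.0239
finger_force: 30.0
```

```bash
python3 - <<'E'
from h import *
go([.5428,.083,.187],-8.9)
E
```

```text
shift [-0.069 -2.421 -0.006] turn [-0.     0.    -0.001] F [-0.5 -0.4 -4.7] tz 0.0
```

step_arm([
  [0,-0.25,0,0,0,0,-1],
  [0,-0.55,0,0,0,0,-1],
  [0,-0.85,0,0,0,0,-1],
  [-0.02,-1,0,0,0,0,-1],
  [-0.02,-1,0,0,0,0,-1],
])

```text
time_s: 4.7
position: [0.5161, -0.1239, 0.1842]
ee_rot: [-179.9, 0.3, -8.6]
wrist_force: [0.6, -0.5, -4.1]
grip_width: 0.0236
finger_force: 30.0
```

step_arm([
  [0,-0.25,0,0,0,0,-1],
  [0,-0.55,0,0,0,0,-1],
  [-0.02,-0.8,0,0,0,0,-1],
  [-0.04,-1,0,0,0,0,-1],
  [-0.04,-1,0,0,0,0,-1],
])

```text
time_s: 5.2
position: [0.5337, 0.0248, 0.1846]
ee_rot: [-179.9, 0.2, -8.7]
wrist_force: [0.3, 0.0, -4.1]
grip_width: 0.0238
finger_force: 30.0
```

```bash
python3 - <<'E'
from h import *
go([.5428,.083,.15],-8.9)
E
```

```text
shift [ 0.003 -0.393  0.231] turn [-0.001  0.002  0.002] F [ 0.3  0.  -4.1] tz -0.06
```

step_arm([
  [0,-0.2,0,0,0,0,-1],
  [0,-0.39,0.1,0,0,0,-1],
  [0,-0.39,0.2,0,0,0,-1],
  [0,-0.39,0.3,0,0,0,-1],
  [0,-0.39,0.3,0,0,0,-1],
  [0,-0.39,0.3,0,0,0,-1],
])

```text
time_s: 5.8
position: [0.5433, 0.0767, 0.1406]
ee_rot: [179.9, 0.1, -9.1]
wrist_force: [-0.2, 0.2, -3.8]
grip_width: 0.0243
finger_force: 30.0
```

```bash
python3 - <<'E'
from h import *
go([.5428,.083,.112],-8.9)
t=arm.snapshot("top"); s=arm.snapshot("side")
P=arm.sense()["position"]; w=[.5428,.083]; ca=np.linspace(0,6.28,40)
ims=[]
for sh,o in((t,(200,150)),(s,(215,165))):
    o=np.array(o); im=cv2.convertScaleAbs(cv2.resize(sh["frame"][o[1]:o[1]+60,o[0]:o[0]+60],(400,400),interpolation=cv2.INTER_CUBIC),alpha=1.5)
    def pl(pts,c): cv2.polylines(im,[np.array([(proj(sh,p)+.5-o)*400/60 for p in pts]).astype(np.int32)],True,c,1)
    for r in(.028,.036): pl([[w[0]+r*np.cos(a),w[1]+r*np.sin(a),.06] for a in ca],(0,0,255))
    y=np.radians(-8.9)
    pl([[P[0]+.024*np.cos(a+y),P[1]+.024*np.sin(a+y),P[2]-.052] for a in np.radians(30+60*np.arange(6))],(255,0,0))
    for z in(.051,.097): pl([[P[0]+.06*np.cos(y)+.011*np.cos(a),P[1]+.06*np.sin(y)+.011*np.sin(a),P[2]-.052+z] for a in ca],(0,255,0))
    ims.append(im)
cv2.imwrite("pics/w.png",np.hstack(ims))
E
```

```text
shift [-0.009 -0.041  0.19 ] turn [ 0.001  0.001 -0.002] F [-0.2  0.2 -3.8] tz -0.0
```

View pics/w.png

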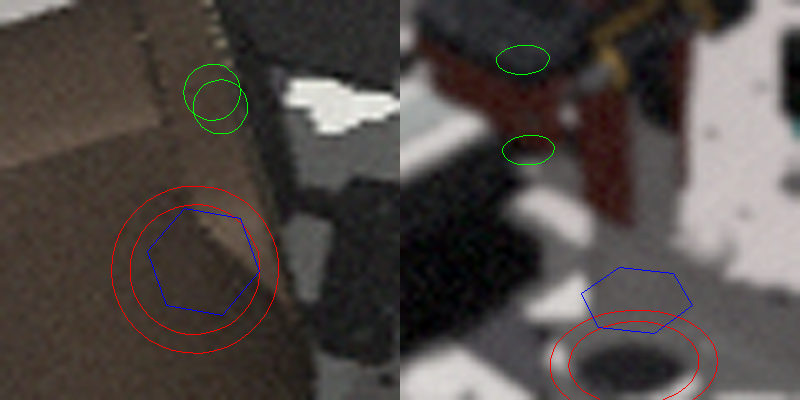

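The overlay is too dark to check the held crank, so I'll brighten the side view.

```bash
python3 - <<'E'
from h import *
s=arm.snapshot("side")
P=arm.sense()["position"];print(P)
o=np.array((190,120)); im=s["frame"][o[1]:o[1]+120,o[0]:o[0]+150]
im=(255*(im/255.)**.5).astype(np.uint8)
cv2.imwrite("pics/w2.png",cv2.resize(im,(750,600),interpolation=cv2.INTER_CUBIC))
E
```

```text
[0.54430834 0.07742137 0.14214188]
```

View pics/w2.png

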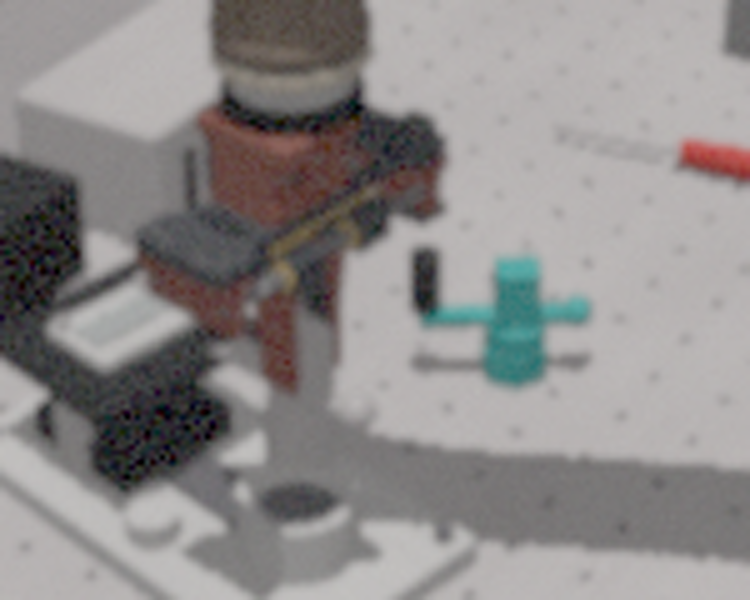

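The grey block sits between the fingers at (315,350), with the crank's ball at (355,410), so the crank is held upright above the rim at (300,500). I'll average the noisy pose readings before lowering.

```bash
cat >> h.py <<'E'
def avg(n=8):
    a=[]
    for _ in range(n):
        s=arm.sense(); a.append(np.r_[s["position"],s["ee_rot"][2],s["wrist_force"],s["ft_torque"][2]]); arm.snapshot("side")
    m=np.mean(a,0); print(m.round(4), np.std(a,0).round(4)); return m
def gom(p,yaw):
    m=avg(); y=np.radians(m[3]); d=np.array(p)-m[:3]
    print("shift",(np.array([d[0]*np.cos(y)+d[1]*np.sin(y),d[0]*np.sin(y)-d[1]*np.cos(y),-d[2]])/.15).round(3),"turn",np.radians(m[3]-yaw)/2)
E
python3 -c "
from h import *
gom([.5428,.083,.115],-9)"
```

```text
[ 0.5442  0.0778  0.1421 -9.0258 -0.1743 -0.1314 -3.7333  0.022 ] [1.000e-04 2.000e-04 1.000e-04 1.640e-02 3.100e-01 4.313e-01 4.474e-01
 3.170e-02]
shift [-0.014 -0.033  0.181] turn -0.0002248768737850459
```

step_arm([
  [-0.014,-0.033,0,0,0,0,-1],
  [-0.014,-0.033,0.06,0,0,0,-1],
  [-0.014,-0.033,0.13,0,0,0,-1],
  [-0.014,-0.033,0.19,0,0,0,-1],
  [-0.014,-0.033,0.19,0,0,0,-1],
  [-0.014,-0.033,0.19,0,0,0,-1],
])

```text
time_s: 6.95
position: [0.5423, 0.0831, 0.1126]
ee_rot: [180.0, 0.1, -9.0]
wrist_force: [0.5, -0.1, -2.9]
grip_width: 0.0235
finger_force: 30.0
```

```bash
python3 -c "
from h import *
gom([.5428,.083,.101],-9)"
```

```text
[ 5.4260e-01  8.3100e-02  1.1330e-01 -9.0124e+00  3.4920e-01 -1.4910e-01
 -3.6266e+00 -7.0000e-03] [1.000e-04 0.000e+00 3.000e-04 2.700e-03 5.482e-01 7.294e-01 4.434e-01
 1.700e-02]
shift [0.001 0.001 0.082] turn -0.00010800238221710573
```

step_arm([
  [0,0,0.02,0,0,0,-1],
  [0,0,0.035,0,0,0,-1],
  [0,0,0.05,0,0,0,-1],
  [0,0,0.05,0,0,0,-1],
])

```text
time_s: 7.75
position: [0.5425, 0.0832, 0.1053]
ee_rot: [180.0, 0.0, -9.0]
wrist_force: [1.0, 0.3, -2.3]
grip_width: 0.0241
finger_force: 30.0
```

step_arm([
  [0,0,0.015,0,0,0,-1],
  [0,0,0.025,0,0,0,-1],
  [0,0,0.025,0,0,0,-1],
])

```text
time_s: 8.05
position: [0.5441, 0.0834, 0.1022]
ee_rot: [-179.9, -0.2, -9.0]
wrist_force: [5.8, 0.8, -5.0]
grip_width: 0.0239
finger_force: 30.0
```

step_arm([
  [0.014,0,0,0,0,0,-1],
  [0.014,0,0,0,0,0,-1],
  [0.014,0,0,0,0,0,-1],
])

```text
time_s: 8.35
position: [0.5447, 0.083, 0.1018]
ee_rot: [-180.0, -0.0, -9.0]
wrist_force: [3.2, 1.2, -3.8]
grip_width: 0.024
finger_force: 30.0
```

```bash
python3 -c "
from h import *
avg()"
```

```text
[ 5.4470e-01  8.3000e-02  1.0180e-01 -9.0003e+00  3.1197e+00  1.2438e+00
 -4.1166e+00 -2.2000e-03] [0.     0.     0.     0.0015 0.1826 0.2936 0.4207 0.0377]
```

step_arm([
  [0.01,-0.002,0,0,0,0,-1],
  [0.01,-0.002,0.005,0,0,0,-1],
  [0.01,-0.002,0.015,0,0,0,-1],
  [0.01,-0.002,0.015,0,0,0,-1],
])

```text
time_s: 9.15
position: [0.5457, 0.0827, 0.1002]
ee_rot: [180.0, 0.0, -9.0]
wrist_force: [-1.9, -0.8, 4.4]
grip_width: 0.0238
finger_force: 30.0
```

```bash
python3 -c "
from h import *
avg(5)"
```

```text
[ 0.5458  0.0827  0.1002 -9.0168 -2.4092 -0.5312  5.2891  0.0286] [0.     0.     0.     0.001  0.2985 0.3377 0.7703 0.0205]
```

step_arm([
  [-0.003,0,0.004,0,0,0.03,-1],
  [-0.003,0,0.004,0,0,0.06,-1],
  [-0.003,0,0.004,0,0,0.09,-1],
  [-0.003,0,0.004,0,0,0.12,-1],
  [-0.003,0,0.004,0,0,0.15,-1],
  [-0.003,0,0.004,0,0,0.15,-1],
])

```text
time_s: 10.0
position: [0.5461, 0.0834, 0.0994]
ee_rot: [-180.0, -0.0, -26.2]
wrist_force: [0.7, 0.9, 1.3]
grip_width: 0.0236
finger_force: 30.0
```

step_arm([
  [0,0,0.005,0,0,0,-1],
  [0,0,0.01,0,0,0,-1],
  [0,0,0.01,0,0,0,-1],
])

```text
time_s: 10.3
position: [0.5461, 0.0833, 0.0979]
ee_rot: [-179.9, -0.0, -26.1]
wrist_force: [0.1, 1.8, 4.9]
grip_width: 0.0242
finger_force: 30.0
```

```bash
python3 -c "
from h import *
avg(5)"
```

```text
[  0.5461   0.0833   0.0979 -26.1466   0.1408   2.0009   5.3839   0.0287] [0.     0.     0.     0.0103 0.3874 0.3682 0.4983 0.0379]
```

step_arm([
  [0,0,0.007,0,0,0,-1],
  [0,0,0.014,0,0,0,-1],
  [0,0,0.014,0,0,0,-1],
])

```text
time_s: 10.85
position: [0.5461, 0.0833, 0.0958]
ee_rot: [-180.0, -0.0, -26.2]
wrist_force: [0.0, 3.1, 5.5]
grip_width: 0.024
finger_force: 30.0
```

step_arm([
  [-0.002,-0.004,0.01,0,0,0,-1],
  [-0.002,-0.004,0.02,0,0,0,-1],
  [-0.002,-0.004,0.03,0,0,0,-1],
  [-0.002,-0.004,0.03,0,0,0,-1],
])

```text
time_s: 11.25
position: [0.5461, 0.0834, 0.0917]
ee_rot: [-180.0, -0.1, -26.2]
wrist_force: [-1.0, 1.6, 10.0]
grip_width: 0.0237
finger_force: 30.0
```

step_arm([
  [0,-0.002,0.01,0,0,0,-1],
  [0,-0.002,0.02,0,0,0,-1],
  [0,-0.002,0.02,0,0,0,-1],
])

```text
time_s: 11.55
position: [0.5462, 0.0835, 0.089]
ee_rot: [180.0, -0.1, -26.2]
wrist_force: [-2.6, 0.2, 14.3]
grip_width: 0.024
finger_force: 30.0
```

step_arm([
  [0.002,-0.001,0.008,0,0,0,-1],
  [0.002,-0.001,0.016,0,0,0,-1],
  [0.002,-0.001,0.016,0,0,0,-1],
  [0.002,-0.001,0.016,0,0,0,-1],
])

```text
time_s: 11.95
position: [0.5463, 0.0835, 0.0869]
ee_rot: [180.0, -0.0, -26.2]
wrist_force: [-4.3, -1.0, 17.2]
grip_width: 0.024
finger_force: 30.0
```

```bash
python3 - <<'E'
from h import *
avg(5)
s=arm.snapshot("side")
for z in(.033,.048):
  y=np.radians(-26.2)
  print(z,"ball px",proj(s,[.546-.04*np.cos(y),.0835-.04*np.sin(y),z+.045]),"knob top",proj(s,[.546+.06*np.cos(y),.0835+.06*np.sin(y),z+.097]))
o=np.array((210,150)); im=s["frame"][o[1]:o[1]+80,o[0]:o[0]+90]
im=(255*(im/255.)**.5).astype(np.uint8)
cv2.imwrite("pics/x1.png",cv2.resize(im,(675,600),interpolation=cv2.INTER_CUBIC))
E
```

```text
[  0.5463   0.0835   0.0869 -26.1739  -4.0935  -0.503   17.3119   0.1339] [0.     0.     0.     0.0013 0.5404 0.6652 0.2045 0.0278]
0.033 ball px [255.68986928 221.33922698] knob top [237.17274351 188.54198888]
0.048 ball px [255.58529364 217.15733117] knob top [236.93489382 184.25514936]
```

View pics/x1.png

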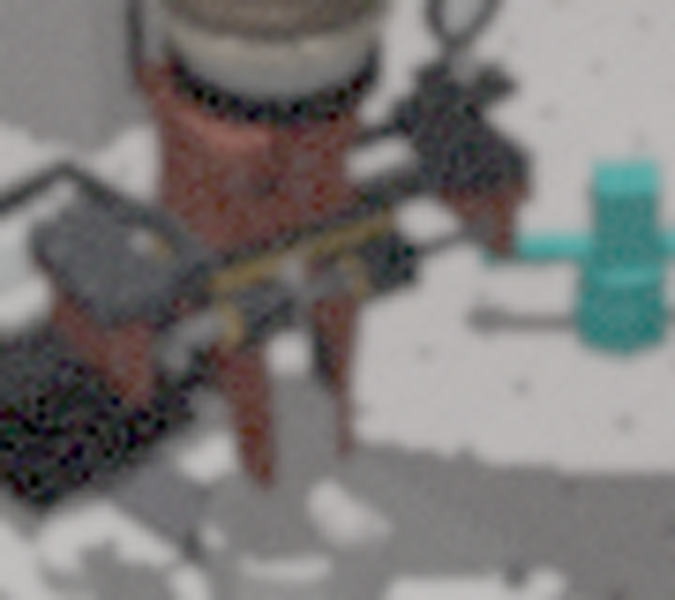

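```bash
python3 - <<'E'
from h import *
s=arm.snapshot("side")
w=[.5455,.0833]
print("rim pred",proj(s,[*w,.06]))
for z in(.033,.048): print(z,"ball",proj(s,[w[0]-.04*np.cos(np.radians(-26)),w[1]-.04*np.sin(np.radians(-26)),z+.045]),"blocktop",proj(s,[*w,z+.084]))
print("tcp",proj(s,arm.sense()["position"]))
E
```

```text
rim pred [248.72263481 218.62357533]
0.033 ball [255.92338496 221.34165206] blocktop [248.13019012 202.84088687]
0.048 ball [255.82058956 217.1596862 ] blocktop [247.96859554 198.53601757]
tcp [248.17900202 211.23390268]
```

step_arm([
  [0,0,0,0,0,0.03,-1],
  [0,0,0,0,0,0.06,-1],
  [0,0,0,0,0,0.09,-1],
  [0,0,0,0,0,0.09,-1],
])

```text
time_s: 12.7
position: [0.5463, 0.0835, 0.0869]
ee_rot: [180.0, -0.1, -36.6]
wrist_force: [-4.1, -1.5, 16.7]
grip_width: 0.0237
finger_force: 30.0
```

```bash
python3 -c "
from h import *
avg(5)"
```

```text
[  0.5463   0.0835   0.0869 -36.5135  -3.9794  -0.6418  16.4576   0.0645] [0.     0.     0.     0.0348 0.229  0.8476 0.6863 0.0584]
```

Torque stays low at 0.06 N m, so the socket is not on the hex yet. The crank slid up through the grip instead. I'll grip harder, ease the pressure and keep turning.

step_arm([
  [0.004,0.002,-0.005,0,0,0,-1],
  [0.004,0.002,-0.005,0,0,0.03,-1],
  [0.004,0.002,-0.005,0,0,0.06,-1],
  [0.004,0.002,-0.005,0,0,0.08,-1],
  [0.004,0.002,-0.005,0,0,0.08,-1],
], squeeze=55)

```text
time_s: 13.45
position: [0.5463, 0.0835, 0.0869]
ee_rot: [180.0, -0.0, -45.7]
wrist_force: [-3.2, 1.5, 10.0]
grip_width: 0.0238
finger_force: 55.0
```

```bash
python3 -c "
from h import *
avg(4)"
```

```text
[  0.5463   0.0834   0.0869 -45.6419  -2.9059   1.5947  10.3282   0.1193] [0.     0.     0.     0.0245 0.5255 0.5362 0.49   0.0553]
```

step_arm([
  [0.002,0.003,0,0,0,0.03,-1],
  [0.002,0.003,0,0,0,0.06,-1],
  [0.002,0.003,0,0,0,0.08,-1],
  [0.002,0.003,0,0,0,0.08,-1],
])

```text
time_s: 14.05
position: [0.5463, 0.0834, 0.0869]
ee_rot: [-180.0, 0.0, -54.8]
wrist_force: [-1.2, 2.4, 10.1]
grip_width: 0.0235
finger_force: 55.0
```

step_arm([
  [0,0,0,0,0,0.03,-1],
  [0,0,0,0,0,0.06,-1],
  [0,0,0,0,0,0.08,-1],
  [0,0,0,0,0,0.08,-1],
])

```text
time_s: 14.45
position: [0.5464, 0.0834, 0.0869]
ee_rot: [-180.0, 0.0, -64.0]
wrist_force: [-1.2, 2.3, 9.7]
grip_width: 0.0235
finger_force: 55.0
```

step_arm([
  [0,0,0,0,0,0.03,-1],
  [0,0,0,0,0,0.06,-1],
  [0,0,0,0,0,0.09,-1],
  [0,0,0,0,0,0.12,-1],
  [0,0,0,0,0,0.12,-1],
])

```text
time_s: 14.95
position: [0.5464, 0.0834, 0.0869]
ee_rot: [-180.0, -0.0, -77.8]
wrist_force: [-2.6, 2.4, 11.5]
grip_width: 0.0239
finger_force: 55.0
```

```bash
python3 -c "
from h import *
avg(4)
print(arm.sense()['qpos'])"
```

```text
[ 5.46400e-01  8.34000e-02  8.69000e-02 -7.77166e+01 -1.88750e+00
  2.50270e+00  1.07175e+01  3.45000e-02] [0.     0.     0.     0.0362 0.5362 0.3388 0.5238 0.0197]
[ -36.79805726   28.01761856   30.58207529  110.91789883  -19.41193902
   46.1375357  -163.22695045]
```

```bash
python3 - <<'E'
from h import *
a=cv2.imread("pics/side0.png"); s=arm.snapshot("side"); f=s["frame"]
def m(x0,y0,x1,y1):
    T=a[y0:y1,x0:x1]; r=cv2.matchTemplate(f[y0-8:y1+8,x0-8:x1+8],T,cv2.TM_CCOEFF_NORMED)
    _,v,_,p=cv2.minMaxLoc(r); x,y=p
    def sub(l,c,rr): return 0.5*(l-rr)/(l-2*c+rr)
    dy=sub(r[max(y-1,0),x],r[y,x],r[min(y+1,16),x]); return round(v,3),x-8,round(y-8+dy,2)
for n,b in dict(slide=(196,176,230,194),platleft=(186,182,206,202),base=(180,205,200,220),frontc=(205,200,225,220)).items(): print(n,m(*b))
print("5mm", proj(s,[.61,.06,.105])-proj(s,[.61,.06,.1]))
o=np.array((170,150)); im=f[o[1]:o[1]+100,o[0]:o[0]+125]
cv2.imwrite("pics/x2.png",cv2.resize((255*(im/255.)**.5).astype(np.uint8),(750,600),interpolation=cv2.INTER_CUBIC))
E
```

```text
slide (0.702, -1, np.float32(-1.03))
platleft (0.982, 0, np.float32(-1.13))
base (0.996, 0, np.float32(-0.04))
frontc (0.958, 0, np.float32(-0.16))
5mm [-0.08479808 -1.37967213]
```

View pics/x2.png

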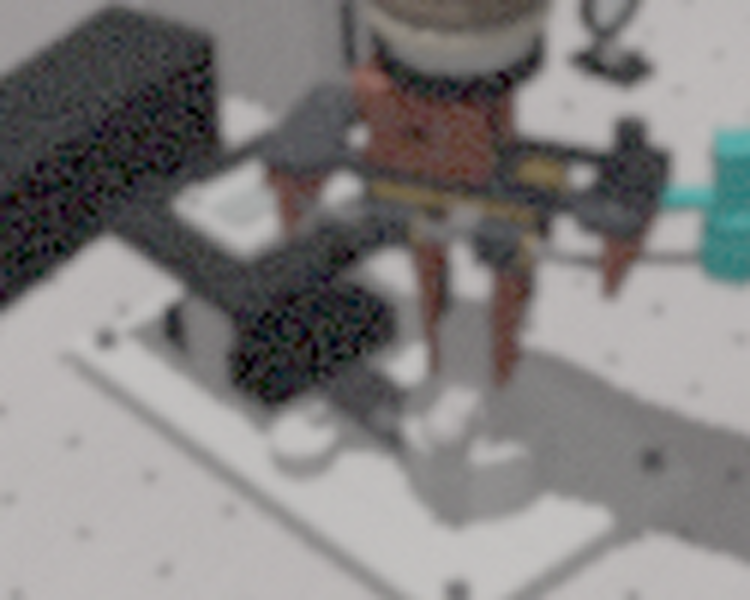

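Template matching says the platform has risen about 1.1 px, or roughly 4 mm, so the hex is engaged and turning. I'll release, lift clear and check the seat height.

step_arm([
  [0,0,-0.003,0,0,0,-0.1],
  [0,0,-0.003,0,0,0,-0.1],
  [0,0,-0.003,0,0,0,-0.1],
  [0,0,-0.2,0,0,0,-0.1],
  [0,0,-0.5,0,0,0,-0.1],
  [0,0,-0.7,0,0,0,-0.1],
  [0,0,-0.7,0,0,0,-0.1],
])

```text
time_s: 15.9
position: [0.5484, 0.0826, 0.1947]
ee_rot: [-179.7, 0.0, -77.8]
wrist_force: [0.3, -0.3, -1.1]
grip_width: 0.0397
finger_force: 0.0
```

step_arm([
  [0.3,0,-0.1,0,0,-0.07,-0.1],
  [0.6,0,-0.1,0,0,-0.14,-0.1],
  [0.9,0,-0.1,0,0,-0.21,-0.1],
  [1,0,-0.1,0,0,-0.28,-0.1],
  [1,0,-0.1,0,0,-0.35,-0.1],
  [1,0,-0.1,0,0,-0.42,-0.1],
  [1,0,-0.1,0,0,-0.5,-0.1],
  [1,0,-0.1,0,0,-0.5,-0.1],
])

```text
time_s: 16.7
position: [0.5776, -0.064, 0.2053]
ee_rot: [180.0, 0.1, -20.3]
wrist_force: [-0.7, 1.2, 1.1]
grip_width: 0.0392
finger_force: 0.0
```

```bash
python3 - <<'E'
from h import *
t=arm.snapshot("top"); s=arm.snapshot("side"); w=[.546,.0834]
print(arm.sense()["position"],arm.sense()["ee_rot"])
ca=np.linspace(0,6.28,40); ims=[]
for sh,o in((t,(190,150)),(s,(215,165))):
    o=np.array(o); im=cv2.resize((255*(sh["frame"][o[1]:o[1]+70,o[0]:o[0]+70]/255.)**.6).astype(np.uint8),(400,400),interpolation=cv2.INTER_CUBIC)
    raw=im.copy()
    def pl(pts,c): cv2.polylines(im,[np.array([(proj(sh,p)+.5-o)*400/70 for p in pts]).astype(np.int32)],True,c,1)
    y=np.radians(-77.8); C=lambda x,v,z:[w[0]+x*np.cos(y)-v*np.sin(y),w[1]+x*np.sin(y)+v*np.cos(y),z]
    for Z,c in((.033,(0,255,0)),(.048,(0,0,255))):
        for z in(.051,.097): pl([C(.06+.011*np.cos(a),.011*np.sin(a),Z+z) for a in ca],c)
        pl([C(a*.015,b*.012,Z+.084) for a,b in((1,1),(1,-1),(-1,-1),(-1,1))],c)
    ims.append(np.vstack([raw,im])[:, :])
cv2.imwrite("pics/k.png",cv2.resize(np.hstack(ims),(600,600)))
E
```

```text
[ 0.577746   -0.06402748  0.20558641] [ 1.79982670e+02  5.99637334e-02 -2.07000752e+01]
```

View pics/k.png

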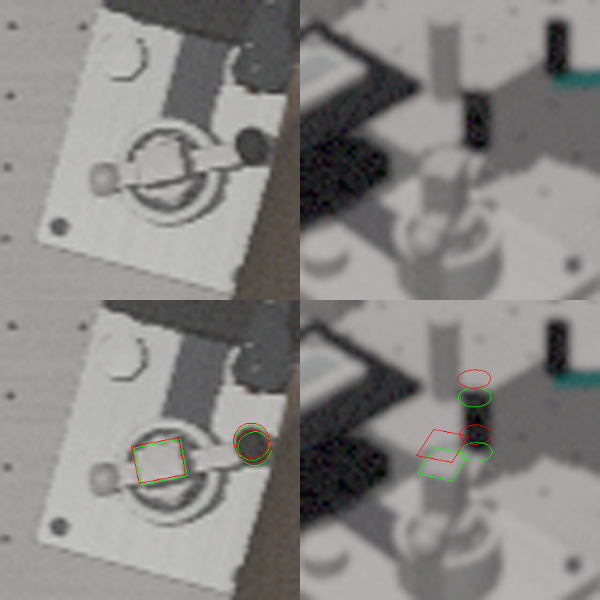

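The crank stands upright in the well and the "home" overlay fits better than the "on the hex top" one. I'll check that with the dark knob's centroid.

```bash
python3 - <<'E'
from h import *
def cen(f,x0,y0,x1,y1):
    g=f[y0:y1,x0:x1].max(2).astype(float); m=cv2.connectedComponentsWithStats((g<65).astype(np.uint8))
    i=1+np.argmax(m[2][1:,4]); return m[2][i]+np.r_[x0,y0,0,0,0],m[3][i]+[x0,y0]
s=arm.snapshot("side");t=arm.snapshot("top")
a=cv2.imread("pics/side0.png"); b=cv2.imread("pics/top0.png")
print(cen(a,298,146,312,168)); print(cen(s["frame"],262,180,282,205))
y=np.radians(-8.9);print("pred0",proj(s,[.4957+.06*np.cos(y),-.2785+.06*np.sin(y),.074]))
print("top0",cen(b,350,180,372,197),"now",cen(t["frame"],240,175,256,192))
for Z in(.033,.036,.048):
  y=np.radians(-77.8); print(Z,proj(s,[.546+.06*np.cos(y),.0834+.06*np.sin(y),Z+.074]),proj(t,[.546+.06*np.cos(y),.0834+.06*np.sin(y),Z+.09]))
def m(f,x0,y0,x1,y1):
    T=a[y0:y1,x0:x1]; r=cv2.matchTemplate(f[y0-8:y1+8,x0-8:x1+8],T,cv2.TM_CCOEFF_NORMED); _,v,_,(x,yy)=cv2.minMaxLoc(r)
    return round(v,3),x-8,yy-8+.5*(r[yy-1,x]-r[yy+1,x])/(r[yy-1,x]-2*r[yy,x]+r[yy+1,x])
print("slide",m(s["frame"],196,176,230,194),"left",m(s["frame"],186,182,206,202),"collar",m(s["frame"],208,215,224,235))
E
```

```text
(array([302, 149,   6,  15,  69]), array([304.7826087 , 155.68115942]))
(array([262, 180,  20,  25, 424]), array([271.66745283, 191.67216981]))
pred0 [304.87140279 155.92300214]
top0 (array([354, 184,  12,   9,  81]), array([359.50617284, 187.96296296])) now (array([240, 179,  16,  13, 107]), array([249.73831776, 185.11214953]))
0.033 [255.45750549 193.65580126] [248.45393674 183.00707436]
0.036 [255.43734745 192.82308888] [248.41596732 182.91502389]
0.048 [255.35612862 189.46800369] [248.26216588 182.54215819]
slide (0.973, 0, np.float32(-1.4900265)) left (0.982, 0, np.float32(-1.1273459)) collar (0.998, 0, np.float32(-0.082994096))
```

```bash
python3 - <<'E'
from h import *
a=cv2.imread("pics/side0.png"); F=np.mean([arm.snapshot("side")["frame"].astype(float) for _ in range(4)],0)
for f,x0,y0,x1,y1 in((a,298,144,312,170),(F,249,180,264,206)):
    g=f[y0:y1,x0:x1].max(2).astype(int); print(g)
E
```

```text
[[123 120 118 116 115 119 119 123 119 123 122 120 120 122]
 [121 118 116 109 106 110 111 114 119 119 120 118 121 123]
 [121 118 116 104  96  98 103 107 109 110 108 111 118 118]
 [121 118 114  99  92  99 105 104 102 102 103 105 110 111]
 [120 119 115 106  96  91  92  89  90  97 106 108 107 103]
 [122 120 119 114 100  80  62  49  56  75  91  99 100 100]
 [123 124 120 113  92  56  30  23  28  45  68  90  99 100]
 [122 123 120 108  81  41  20  18  13  32  67 100 114 116]
 [122 122 120 109  79  38  12   6  16  34  74 110 119 123]
 [122 120 120 108  76  34  12   6   6  36  79 112 122 123]
 [125 122 121 107  76  37   3   7   9  40  83 116 121 122]
 [123 124 121 107  70  31   7   9  18  35  83 114 122 125]
 [123 122 120 102  66  29  13  12  11  41  85 116 122 122]
 [123 126 121 101  65  27  10   7  15  43  87 116 123 122]
 [125 125 120 101  62  30  14   5   8  42  87 116 121 124]
 [125 125 120  98  61  23  10   8  19  46  89 117 123 123]
 [125 123 119  97  58  23   6  11  23  56  96 117 123 122]
 [124 123 115  97  69  36  23  22  47  77 108 120 123 122]
 [125 123 113  96  77  55  41  53  76 
[... 1373 characters left out ...]
8  57]
 [131 128 117  88  42   9   7   8   9  11  32  48  55  56  57]
 [131 129 116  84  38  11   9   5   4  10  31  47  56  56  57]
 [125 122 105  67  26   6   6   6   5  14  31  47  56  57  57]
 [111 107  92  60  28  12   8   7   8  13  32  47  56  57  57]
 [109 104  91  73  54  32  18  11  13  21  37  51  58  58  57]
 [124 122 113 103  88  69  48  43  40  39  46  54  59  58  58]
 [127 126 126 118 107  93  91  86  78  60  55  57  58  58  57]
 [127 127 126 115 100 102 115 112  95  71  59  58  59  59  57]
 [127 127 120 102  86 101 119 110  88  69  65  61  59  57  58]
 [127 124 112  87  76  97 112  97  70  60  63  60  58  57  58]
 [121 115  97  69  69  92 102  82  60  53  57  63  67  70  69]]
```

The knob centroid puts the crank origin at about z = 0.034, against 0.033 for fully home and 0.048 for resting on the hex top. The solid stop felt earlier agrees, so the crank is home. Next is the knob.

```bash
python3 -c "
from h import *
gom([.559,.0247,.16],-14)"
```

```text
[ 5.78200e-01 -6.37000e-02  2.06300e-01 -2.04856e+01  7.99000e-02
  2.31200e-01  1.33400e-01  4.30000e-03] [0.     0.     0.     0.0155 0.5782 0.2551 0.4635 0.0292]
shift [-0.326 -0.507  0.309] turn -0.0565972716268879
```

step_arm([
  [-0.1,-0.17,0.05,0,0,-0.03,-0.1],
  [-0.2,-0.34,0.1,0,0,-0.057,-0.1],
  [-0.326,-0.507,0.2,0,0,-0.057,-0.1],
  [-0.326,-0.507,0.3,0,0,-0.057,-0.1],
  [-0.326,-0.507,0.3,0,0,-0.057,-0.1],
  [-0.326,-0.507,0.3,0,0,-0.057,-0.1],
])

```text
time_s: 18.1
position: [0.5591, 0.0238, 0.1616]
ee_rot: [180.0, -0.0, -14.0]
wrist_force: [0.8, -0.4, 0.1]
grip_width: 0.0396
finger_force: 0.0
```

```bash
python3 -c "
from h import *
gom([.559,.0247,.093],-14)"
```

```text
[ 5.59400e-01  2.38000e-02  1.61900e-01 -1.40017e+01 -3.71000e-02
  2.52900e-01  3.80500e-01 -3.80000e-03] [2.000e-04 2.000e-04 2.000e-04 1.800e-02 6.711e-01 5.026e-01 3.213e-01
 3.690e-02]
shift [-0.004 -0.005  0.46 ] turn -1.5057603130353606e-05
```

step_arm([
  [-0.004,-0.005,0.12,0,0,0,-0.1],
  [-0.004,-0.005,0.24,0,0,0,-0.1],
  [-0.004,-0.005,0.36,0,0,0,-0.1],
  [-0.004,-0.005,0.46,0,0,0,-0.1],
  [-0.004,-0.005,0.46,0,0,0,-0.1],
  [-0.004,-0.005,0.46,0,0,0,-0.1],
])

```text
time_s: 19.1
position: [0.5587, 0.0252, 0.0926]
ee_rot: [180.0, 0.0, -13.9]
wrist_force: [0.4, -0.3, 0.5]
grip_width: 0.04
finger_force: 0.0
```

step_arm([
  [0,0,0,0,0,0,-1],
  [0,0,0,0,0,0,-1],
  [0,0,0,0,0,0,-1],
  [0,0,0,0,0,0,-1],
], squeeze=25)

```text
time_s: 19.5
position: [0.5591, 0.0251, 0.0929]
ee_rot: [-180.0, -0.1, -13.9]
wrist_force: [-0.5, -1.2, 3.2]
grip_width: 0.0212
finger_force: 25.0
```

```bash
cat >> h.py <<'E'
W=np.array([.5463,.0834])
def circ(th0,n,step,r=.06,corr=(0,0),hold=1):
    "rows for winding from commanded angle th0 (deg), tool yaw -14"
    y=np.radians(-14); out=[]
    for i in range(1,n+1):
        a,b=np.radians(th0),np.radians(th0-i*step)
        d=r*np.array([np.cos(b)-np.cos(a),np.sin(b)-np.sin(a)])+np.array(corr)
        out.append([float(round(v/.15,3)) for v in (d[0]*np.cos(y)+d[1]*np.sin(y),d[0]*np.sin(y)-d[1]*np.cos(y))]+[0,0,0,0,-1])
    print(out+[out[-1]]*hold)
def st(n=3):
    m=avg(n); d=m[:2]-W; th=np.arctan2(d[1],d[0]); u=np.array([np.cos(th),np.sin(th)]); t=np.array([u[1],-u[0]])
    print("r",np.hypot(*d).round(4),"th",np.degrees(th).round(1),"Frad",m[4:6]@u,"Fcw",m[4:6]@t)
E
python3 -c "
from h import *
st(5); circ(-78,6,10)"
```

```text
[ 5.59100e-01  2.51000e-02  9.29000e-02 -1.39517e+01  1.18600e-01
 -1.99100e+00  3.75170e+00 -9.70000e-03] [0.     0.     0.     0.0024 0.3419 0.3899 1.1106 0.0284]
r 0.0597 th -77.6 Frad 1.969949147984719 Fcw 0.31213807440097685
[[-0.065, 0.025, 0, 0, 0, 0, -1], [-0.134, 0.038, 0, 0, 0, 0, -1], [-0.203, 0.04, 0, 0, 0, 0, -1], [-0.272, 0.029, 0, 0, 0, 0, -1], [-0.338, 0.006, 0, 0, 0, 0, -1], [-0.399, -0.028, 0, 0, 0, 0, -1], [-0.399, -0.028, 0, 0, 0, 0, -1]]
```

Gripped on the knob at radius 59.7 mm, which fits. Now winding.

step_arm([
  [-0.065,0.025,0,0,0,0,-1],
  [-0.134,0.038,0,0,0,0,-1],
  [-0.203,0.04,0,0,0,0,-1],
  [-0.272,0.029,0,0,0,0,-1],
  [-0.338,0.006,0,0,0,0,-1],
  [-0.399,-0.028,0,0,0,0,-1],
  [-0.399,-0.028,0,0,0,0,-1],
])

```text
time_s: 20.45
position: [0.5011, 0.0431, 0.0927]
ee_rot: [180.0, -0.1, -13.9]
wrist_force: [-0.7, -5.5, 6.6]
grip_width: 0.0213
finger_force: 25.0
```

```bash
python3 -c "
from h import *
st(); circ(-138,4,10); circ(-178,4,10)"
```

```text
[  0.5011   0.0431   0.0927 -13.9511  -1.0449  -5.2697   7.0268   0.0236] [0.     0.     0.     0.0049 0.4087 0.5251 0.4209 0.0199]
r 0.0606 th -138.2 Frad 4.2890352026222756 Fcw -3.235012905285761
[[-0.054, -0.044, 0, 0, 0, 0, -1], [-0.1, -0.097, 0, 0, 0, 0, -1], [-0.136, -0.156, 0, 0, 0, 0, -1], [-0.161, -0.221, 0, 0, 0, 0, -1], [-0.161, -0.221, 0, 0, 0, 0, -1]]
[[-0.013, -0.068, 0, 0, 0, 0, -1], [-0.015, -0.138, 0, 0, 0, 0, -1], [-0.004, -0.207, 0, 0, 0, 0, -1], [0.019, -0.273, 0, 0, 0, 0, -1], [0.019, -0.273, 0, 0, 0, 0, -1]]
```

step_arm([
  [-0.054,-0.04,-0.003,0,0,0,-1],
  [-0.1,-0.093,-0.003,0,0,0,-1],
  [-0.136,-0.152,-0.003,0,0,0,-1],
  [-0.161,-0.217,-0.003,0,0,0,-1],
  [-0.161,-0.217,-0.003,0,0,0,-1],
])

```text
time_s: 21.1
position: [0.4854, 0.0815, 0.0926]
ee_rot: [180.0, 0.0, -13.9]
wrist_force: [-1.2, -3.1, 3.2]
grip_width: 0.0216
finger_force: 25.0
```

```bash
python3 -c "
from h import *
st()"
```

```text
[ 4.85400e-01  8.14000e-02  9.27000e-02 -1.38945e+01 -1.17130e+00
 -2.49910e+00  3.74270e+00 -5.80000e-03] [0.000e+00 1.000e-04 0.000e+00 1.750e-02 2.777e-01 5.942e-01 5.382e-01
 5.120e-02]
r 0.0609 th -178.1 Frad 1.253933297312059 Fcw -2.458704519744298
```

step_arm([
  [-0.013,-0.068,0,0,0,0,-1],
  [-0.015,-0.138,0,0,0,0,-1],
  [-0.004,-0.207,0,0,0,0,-1],
  [0.019,-0.273,0,0,0,0,-1],
  [0.019,-0.273,0,0,0,0,-1],
])

```text
time_s: 21.75
position: [0.4981, 0.1207, 0.0925]
ee_rot: [180.0, 0.1, -13.9]
wrist_force: [-1.8, -1.2, 5.6]
grip_width: 0.0217
finger_force: 25.0
```

```bash
cat >> h.py <<'E'
def lift():
    a=cv2.imread("pics/side0.png"); f=arm.snapshot("side")["frame"]
    for x0,y0,x1,y1 in((196,176,230,194),(186,182,206,202)):
        T=a[y0:y1,x0:x1]; r=cv2.matchTemplate(f[y0-12:y1+4,x0-4:x1+4],T,cv2.TM_CCOEFF_NORMED); _,v,_,(x,yy)=cv2.minMaxLoc(r)
        print("rise px",round(v,3),12-yy,"mm",(12-yy)*3.6)
E
python3 -c "
from h import *
st();lift(); circ(-218,3,10);circ(142,5,5)"
```

```text
[ 4.98100e-01  1.20600e-01  9.25000e-02 -1.39146e+01 -1.72420e+00
 -1.09230e+00  5.12440e+00  5.00000e-04] [0.000e+00 1.000e-04 1.000e-04 1.310e-02 4.215e-01 2.431e-01 4.200e-01
 4.290e-02]
r 0.0609 th 142.3 Frad 0.6959020300681182 Fcw -1.9187623205893862
rise px 0.971 6 mm 21.6
rise px 0.918 3 mm 10.8
[[0.034, -0.061, 0, 0, 0, 0, -1], [0.078, -0.115, 0, 0, 0, 0, -1], [0.13, -0.161, 0, 0, 0, 0, -1], [0.13, -0.161, 0, 0, 0, 0, -1]]
[[0.016, -0.031, 0, 0, 0, 0, -1], [0.034, -0.061, 0, 0, 0, 0, -1], [0.055, -0.089, 0, 0, 0, 0, -1], [0.078, -0.115, 0, 0, 0, 0, -1], [0.103, -0.139, 0, 0, 0, 0, -1], [0.103, -0.139, 0, 0, 0, 0, -1]]
```

```bash
python3 - <<'E'
from h import *
t=arm.snapshot("top");s=arm.snapshot("side")
def blob(f,x0,y0,x1,y1,th):
    g=cv2.GaussianBlur(f,(0,0),.6)[y0:y1,x0:x1].max(2); n,l,st,c=cv2.connectedComponentsWithStats((g>th).astype(np.uint8))
    k=[(st[i],(c[i]+[x0,y0]).round(2)) for i in range(1,n) if st[i][4]>25]; return sorted(k,key=lambda q:-q[0][4])[:2]
a=cv2.imread("pics/side0.png"); b=cv2.imread("pics/top0.png"); f=s["frame"]
print("top0",blob(b,222,120,264,152,70)); A=blob(a,192,172,238,196,75); print("side0",A); print("side now",blob(f,192,162,238,190,75)); print("top now",blob(t["frame"],222,118,268,152,70))
# subpixel rise of slide
T=a[176:194,196:230]; r=cv2.matchTemplate(f[160:200,190:236],T,cv2.TM_CCOEFF_NORMED); v=cv2.minMaxLoc(r); x,y=v[3]
print("rise",16-y-.5*(r[y-1,x]-r[y+1,x])/(r[y-1,x]-2*r[y,x]+r[y+1,x]),v[1])
print("px per mm", (proj(s,[.61,.065,.13])-proj(s,[.61,.065,.12]))/10)
# candidate slide predictions: platform centre 150mm from well along phi
for ph in(-13,-14,-15,-16):
  d=np.array([np.cos(np.radians(ph)),np.sin(np.radians(ph))])
  for w,n in(((.5428,.083),"img"),):
    print(ph,[ (proj(t,[*(np.array(w)+.15*d),.112+l]).round(1),proj(s,[*(np.array(w)+.15*d),.112+l]).round(1)) for l in(0,.009)])
E
```

```text
top0 [(array([  4,   4,  31,  25, 528], dtype=int32), array([241.03, 136.01]))]
side0 [(array([  8,   3,  29,  18, 283], dtype=int32), array([214.24, 184.  ])), (array([31,  0, 15, 10, 81], dtype=int32), array([232.11, 174.85]))]
side now [(array([  7,   8,  31,  18, 312], dtype=int32), array([213.78, 178.43])), (array([ 33,   0,  13,  12, 103], dtype=int32), array([232.43, 167.5 ]))]
top now [(array([  3,   4,  32,  26, 556], dtype=int32), array([240.7 , 134.66]))]
rise 5.6247053 0.9706726670265198
px per mm [-0.01786675 -0.28238515]
-13 [(array([240.9, 136.2]), array([214.4, 183.3])), (array([240.8, 135.6]), array([214.2, 180.8]))]
-14 [(array([241.8, 136.5]), array([215.1, 182.9])), (array([241.7, 135.9]), array([214.8, 180.5]))]
-15 [(array([242.7, 136.7]), array([215.8, 182.6])), (array([242.6, 136.1]), array([215.5, 180.1]))]
-16 [(array([243.6, 137. ]), array([216.4, 182.3])), (array([243.5, 136.4]), array([216.2, 179.8]))]
```

The platform has risen about 19.8 mm from an initial 0–2 mm, so roughly 76–95° of winding remain. I'll take 35° now and then smaller steps.

step_arm([
  [0.016,-0.031,-0.002,0,0,0,-1],
  [0.034,-0.061,-0.002,0,0,0,-1],
  [0.055,-0.089,-0.002,0,0,0,-1],
  [0.078,-0.115,-0.002,0,0,0,-1],
  [0.103,-0.139,-0.002,0,0,0,-1],
  [0.13,-0.161,-0.002,0,0,0,-1],
  [0.13,-0.161,-0.002,0,0,0,-1],
])

```text
time_s: 22.75
position: [0.5222, 0.139, 0.0926]
ee_rot: [179.9, 0.1, -13.9]
wrist_force: [-4.4, -2.2, 4.8]
grip_width: 0.0215
finger_force: 25.0
```

```bash
cat >> h.py <<'E'
def rise():
    a=cv2.imread("pics/side0.png"); f=np.mean([arm.snapshot("side")["frame"].astype(np.float32) for _ in range(2)],0).astype(np.uint8)
    T=a[176:194,196:230]; r=cv2.matchTemplate(f[160:200,190:236],T,cv2.TM_CCOEFF_NORMED); v=cv2.minMaxLoc(r); x,y=v[3]
    print("rise mm",(16-y-.5*(r[y-1,x]-r[y+1,x])/(r[y-1,x]-2*r[y,x]+r[y+1,x]))/.2824,v[1])
E
python3 -c "
from h import *
st();rise(); circ(112,6,5);circ(112,8,2)"
```

```text
[ 5.22200e-01  1.39000e-01  9.26000e-02 -1.39343e+01 -4.49220e+00
 -1.81890e+00  4.59830e+00  8.70000e-03] [0.     0.     0.     0.0028 0.2496 0.3151 0.3971 0.0271]
r 0.0606 th 113.4 Frad 0.11681810205961679 Fcw -4.84504300188507
rise mm 21.848413 0.9287072420120239
[[0.029, -0.019, 0, 0, 0, 0, -1], [0.06, -0.036, 0, 0, 0, 0, -1], [0.092, -0.05, 0, 0, 0, 0, -1], [0.125, -0.061, 0, 0, 0, 0, -1], [0.159, -0.069, 0, 0, 0, 0, -1], [0.193, -0.074, 0, 0, 0, 0, -1], [0.193, -0.074, 0, 0, 0, 0, -1]]
[[0.011, -0.008, 0, 0, 0, 0, -1], [0.023, -0.016, 0, 0, 0, 0, -1], [0.035, -0.023, 0, 0, 0, 0, -1], [0.047, -0.03, 0, 0, 0, 0, -1], [0.06, -0.036, 0, 0, 0, 0, -1], [0.072, -0.042, 0, 0, 0, 0, -1], [0.085, -0.047, 0, 0, 0, 0, -1], [0.098, -0.052, 0, 0, 0, 0, -1], [0.098, -0.052, 0, 0, 0, 0, -1]]
```

step_arm([
  [0.029,-0.019,0,0,0,0,-1],
  [0.06,-0.036,0,0,0,0,-1],
  [0.092,-0.05,0,0,0,0,-1],
  [0.125,-0.061,0,0,0,0,-1],
  [0.125,-0.061,0,0,0,0,-1],
])

```text
time_s: 23.5
position: [0.5431, 0.1436, 0.0926]
ee_rot: [180.0, 0.1, -13.9]
wrist_force: [-4.9, -1.7, 3.4]
grip_width: 0.0213
finger_force: 25.0
```

```bash
python3 -c "
from h import *
st();rise(); circ(92,4,4);circ(92,5,3)"
```

```text
[ 5.4310e-01  1.4360e-01  9.2600e-02 -1.3931e+01 -4.4705e+00 -1.3348e+00
  2.5538e+00  8.0000e-03] [0.     0.     0.     0.0016 0.3008 0.5631 0.8287 0.0085]
r 0.0603 th 93.1 Frad -1.0934934701379388 Fcw -4.535559475745237
rise mm 22.457075 0.7599232792854309
[[0.027, -0.007, 0, 0, 0, 0, -1], [0.055, -0.012, 0, 0, 0, 0, -1], [0.082, -0.015, 0, 0, 0, 0, -1], [0.11, -0.015, 0, 0, 0, 0, -1], [0.11, -0.015, 0, 0, 0, 0, -1]]
[[0.02, -0.005, 0, 0, 0, 0, -1], [0.041, -0.009, 0, 0, 0, 0, -1], [0.062, -0.013, 0, 0, 0, 0, -1], [0.082, -0.015, 0, 0, 0, 0, -1], [0.103, -0.015, 0, 0, 0, 0, -1], [0.103, -0.015, 0, 0, 0, 0, -1]]
```

step_arm([
  [0.027,-0.007,0,0,0,0,-1],
  [0.055,-0.012,0,0,0,0,-1],
  [0.055,-0.012,0,0,0,0,-1],
])

```text
time_s: 24.05
position: [0.5516, 0.1433, 0.0927]
ee_rot: [180.0, 0.1, -13.9]
wrist_force: [-5.1, -1.1, 1.3]
grip_width: 0.0216
finger_force: 25.0
```

```bash
python3 -c "
from h import *
st(2)
for a in range(84,40,-4): circ(a,1,4,hold=0)"
```

```text
[ 5.51600e-01  1.43300e-01  9.27000e-02 -1.39322e+01 -4.51830e+00
 -6.63700e-01  8.06900e-01  5.20000e-03] [0.000e+00 0.000e+00 0.000e+00 1.000e-04 5.749e-01 4.107e-01 4.517e-01
 1.050e-02]
r 0.0601 th 85.0 Frad -1.0558035024012355 Fcw -4.443040282737528
[[0.028, -0.003, 0, 0, 0, 0, -1]]
[[0.028, -0.001, 0, 0, 0, 0, -1]]
[[0.028, 0.001, 0, 0, 0, 0, -1]]
[[0.028, 0.003, 0, 0, 0, 0, -1]]
[[0.027, 0.005, 0, 0, 0, 0, -1]]
[[0.027, 0.007, 0, 0, 0, 0, -1]]
[[0.027, 0.009, 0, 0, 0, 0, -1]]
[[0.026, 0.01, 0, 0, 0, 0, -1]]
[[0.025, 0.012, 0, 0, 0, 0, -1]]
[[0.024, 0.014, 0, 0, 0, 0, -1]]
[[0.023, 0.016, 0, 0, 0, 0, -1]]
```

step_arm([
  [0.021,-0.002,0,0,0,0,-1],
  [0.021,-0.002,0,0,0,0,-1],
], squeeze=15)

```text
time_s: 24.35
position: [0.5545, 0.143, 0.0927]
ee_rot: [180.0, 0.1, -13.9]
wrist_force: [-5.1, -1.1, 1.4]
grip_width: 0.0213
finger_force: 15.0
```

step_arm([
  [0.021,-0.001,0,0,0,0,-1],
  [0.021,-0.001,0,0,0,0,-1],
])

```text
time_s: 24.55
position: [0.5576, 0.1424, 0.0927]
ee_rot: [180.0, 0.1, -13.9]
wrist_force: [-6.2, -0.3, 0.1]
grip_width: 0.0216
finger_force: 15.0
```

step_arm([
  [0.021,0,0,0,0,0,-1],
  [0.021,0,0,0,0,0,-1],
])

```text
time_s: 24.75
position: [0.5606, 0.1417, 0.0927]
ee_rot: [180.0, 0.1, -13.9]
wrist_force: [-5.2, -0.0, 1.6]
grip_width: 0.0217
finger_force: 15.0
```

step_arm([
  [0.023,0.001,0,0,0,0,-1],
  [0.023,0.001,0,0,0,0,-1],
])

```text
time_s: 24.95
position: [0.5639, 0.1408, 0.0927]
ee_rot: [180.0, 0.1, -13.9]
wrist_force: [-5.7, -0.0, 0.4]
grip_width: 0.0213
finger_force: 15.0
```

step_arm([
  [0.023,0.002,0,0,0,0,-1],
  [0.023,0.002,0,0,0,0,-1],
])

```text
time_s: 25.15
position: [0.5672, 0.1397, 0.0927]
ee_rot: [180.0, 0.1, -13.9]
wrist_force: [-5.7, 0.2, 0.4]
grip_width: 0.0216
finger_force: 15.0
```

step_arm([
  [0.023,0.003,0,0,0,0,-1],
  [0.023,0.003,0,0,0,0,-1],
])

```text
time_s: 25.35
position: [0.5703, 0.1385, 0.0926]
ee_rot: [180.0, 0.1, -13.9]
wrist_force: [-6.1, -0.1, 0.9]
grip_width: 0.0214
finger_force: 15.0
```

step_arm([
  [0.023,0.004,0,0,0,0,-1],
  [0.023,0.004,0,0,0,0,-1],
])

```text
time_s: 25.55
position: [0.5734, 0.137, 0.0925]
ee_rot: [180.0, 0.1, -13.9]
wrist_force: [-5.8, 0.5, 0.1]
grip_width: 0.0213
finger_force: 15.0
```

step_arm([
  [0.022,0.006,0,0,0,0,-1],
  [0.022,0.006,0,0,0,0,-1],
])

```text
time_s: 25.75
position: [0.5764, 0.1354, 0.0925]
ee_rot: [180.0, 0.1, -13.9]
wrist_force: [-5.1, -0.5, 0.7]
grip_width: 0.0216
finger_force: 15.0
```

step_arm([
  [0.022,0.008,0,0,0,0,-1],
  [0.022,0.008,0,0,0,0,-1],
])

```text
time_s: 25.95
position: [0.5793, 0.1336, 0.0925]
ee_rot: [180.0, 0.1, -13.9]
wrist_force: [-6.1, 1.1, 0.4]
grip_width: 0.0213
finger_force: 15.0
```

step_arm([
  [0.02,0.009,0,0,0,0,-1],
  [0.02,0.009,0,0,0,0,-1],
])

```text
time_s: 26.15
position: [0.5819, 0.1317, 0.0925]
ee_rot: [-180.0, 0.1, -13.9]
wrist_force: [-6.2, 0.5, -0.5]
grip_width: 0.0215
finger_force: 15.0
```

step_arm([
  [0.019,0.011,0,0,0,0,-1],
  [0.019,0.011,0,0,0,0,-1],
])

```text
time_s: 26.35
position: [0.584, 0.1302, 0.0925]
ee_rot: [-179.9, 0.2, -13.9]
wrist_force: [-6.4, 2.2, -0.5]
grip_width: 0.0215
finger_force: 15.0
```

step_arm([
  [0.012,0.008,0,0,0,0,-1],
  [0.012,0.008,0,0,0,0,-1],
])

```text
time_s: 26.55
position: [0.5849, 0.1296, 0.0924]
ee_rot: [-179.9, 0.2, -13.8]
wrist_force: [-6.8, 4.6, 0.2]
grip_width: 0.0216
finger_force: 15.0
```

step_arm([
  [0.008,0.006,0,0,0,0,-1],
  [0.008,0.006,0,0,0,0,-1],
  [0.008,0.006,0,0,0,0,-1],
])

```text
time_s: 26.85
position: [0.5856, 0.1292, 0.0923]
ee_rot: [-179.9, 0.3, -13.8]
wrist_force: [-8.7, 6.0, 0.6]
grip_width: 0.0215
finger_force: 15.0
```

```bash
python3 -c "
from h import *
st(3);rise()"
```

```text
[  0.5856   0.1292   0.0923 -13.7994  -8.2395   6.2645   0.1637   0.015 ] [0.     0.     0.     0.0011 0.3543 0.208  0.4005 0.004 ]
r 0.0603 th 49.4 Frad -0.6065569428265661 Fcw -10.332692443453142
rise mm 32.310345 0.5190945863723755
```

The knob resists at 10 N, and the angle wound fits the full travel, so this is the stop. I'll back off the load, release, lift and check.

step_arm([
  [-0.01,-0.008,0,0,0,0,-1],
  [-0.01,-0.008,0,0,0,0,-0.1],
  [-0.01,-0.008,0,0,0,0,-0.1],
  [-0.01,-0.008,0,0,0,0,-0.1],
  [-0.01,-0.008,-0.1,0,0,0,-0.1],
  [-0.01,-0.008,-0.4,0,0,0,-0.1],
  [-0.01,-0.008,-0.7,0,0,0,-0.1],
  [-0.01,-0.008,-0.9,0,0,0,-0.1],
])

```text
time_s: 27.9
position: [0.5878, 0.1269, 0.2325]
ee_rot: [-179.9, -0.2, -14.0]
wrist_force: [0.9, -0.0, 0.1]
grip_width: 0.0397
finger_force: 0.0
```

step_arm([
  [-0.3,0.2,-0.2,0,0,0,-0.1],
  [-0.6,0.5,-0.2,0,0,0,-0.1],
  [-0.8,0.8,-0.2,0,0,0,-0.1],
  [-0.8,1,-0.2,0,0,0,-0.1],
  [-0.8,1,-0.2,0,0,0,-0.1],
  [-0.8,1,-0.2,0,0,0,-0.1],
])

```text
time_s: 28.5
position: [0.4341, 0.0097, 0.2596]
ee_rot: [-179.8, -0.1, -14.1]
wrist_force: [0.7, 1.5, -0.0]
grip_width: 0.0396
finger_force: 0.0
```

```bash
python3 - <<'E'
from h import *
print(arm.sense()["position"]); rise()
t=arm.snapshot("top"); s=arm.snapshot("side")
print([arm.look_for("platform",s)[:1],proj(s,[.5463+.06*np.cos(.862),.0834+.06*np.sin(.862),.107])])
f=np.mean([arm.snapshot("side")["frame"].astype(float) for _ in range(3)],0).max(2).astype(int)
p=np.round(proj(s,[.5463+.06*np.cos(.862),.0834+.06*np.sin(.862),.107])).astype(int); print(p); print(f[p[1]-14:p[1]+14,p[0]-8:p[0]+9])
b=cv2.imread("pics/side0.png"); T=b[176:194,196:230]; r=cv2.matchTemplate(s["frame"][150:200,180:246],T,cv2.TM_CCOEFF_NORMED); print(cv2.minMaxLoc(r))
E
```

```text
[0.43408224 0.00972408 0.25955821]
rise mm 28.657629 0.9862247705459595
[[{'extent': [187.6, 164.4, 242.0, 198.3], 'p': 0.75}], array([227.17137336, 209.81422276])]
[227 210]
[[  3   5  10   7   9  25  36  43  43  41  41  46  54  63  71  85 102]
 [ 12   9   7   3   6  16  18  19  16  21  22  31  42  53  62  68  77]
 [  9   8   7   9  12   9   8  12   8   6   6  16  26  39  49  56  63]
 [  5   7  12   4   5   5  10   8   5   7   7   7  12  19  32  44  53]
 [  8   6   6  10   6   7   7  11   4   5   8   5   8   7  11  24  39]
 [  7   8   7   7   6   8  10   8  11  10   8   6  10   8   8  12  27]
 [ 12  11   8   2   8   9  12  15  14  18  16  13  13  10   9   5  21]
 [  7   9  12   5  12  13  16  14  16  16  16  13   9   6   9  11  16]
 [  6   6   6  11  11  16  15  18  17  17  18  13   9   8  11  10  17]
 [ 10   5   9   5   9   7  14  15  17  15   8  14  10   8   8   6  16]
 [  7   7   7   6   8  13  11  13  17  13  10  11   8   6  13  13  25]
 [  9   6   5   8   6   6   8   6   9   9   8   5  12  10  21  32  46]
 [  9  11   5   9   7   9   8   6   8   7   7   8  10  23  41  56  72]
 [
[... 425 characters left out ...]
[ 17  22  30  36  38  26  11   5   3   8  11   6  40  85 116 125 128]
 [ 37  52  63  72  70  53  29  13  11   9  11  26  52  91 119 125 123]
 [ 64  87 103 109 107  91  63  38  25  20  27  42  68  93 107 109 103]
 [ 96 117 130 132 131 122 102  77  58  49  46  58  71  84  84  81  78]
 [125 134 139 141 139 137 128 113  96  79  66  63  65  68  64  62  62]
 [139 140 140 141 141 140 139 134 121 102  82  67  59  56  53  54  53]
 [142 141 141 142 140 141 139 139 132 123 111  92  69  56  51  51  51]
 [142 143 141 141 140 138 133 133 137 136 132 120 101  79  60  51  50]
 [142 143 142 140 137 126 118 126 136 138 139 135 126 111  90  67  54]]
(-0.6530911922454834, 0.9859735369682312, (31, 23), (15, 18))
```

Lift works out at about 29.7 mm, but the margin is thin. I'll grip the knob again and confirm the stop with a firmer hold.

step_arm([
  [0.25,-0.3,0,0,0,0,-0.1],
  [0.5,-0.6,0,0,0,0,-0.1],
  [0.75,-0.8,0,0,0,0,-0.1],
  [0.77,-0.99,0,0,0,0,-0.1],
  [0.77,-0.99,0,0,0,0,-0.1],
  [0.77,-0.99,0.2,0,0,0,-0.1],
  [0.77,-0.99,0.4,0,0,0,-0.1],
  [0.77,-0.99,0.4,0,0,0,-0.1],
])

```text
time_s: 29.7
position: [0.5791, 0.1267, 0.1941]
ee_rot: [179.8, 0.3, -13.9]
wrist_force: [-0.5, 0.1, -0.2]
grip_width: 0.0394
finger_force: 0.0
```

```bash
python3 -c "
from h import *
gom([.5853,.129,.093],-14)"
```

```text
[ 5.81700e-01  1.27000e-01  1.98300e-01 -1.39353e+01  2.02900e-01
  1.84000e-01  3.49000e-01 -1.16000e-02] [1.200e-03 2.000e-04 1.900e-03 1.010e-02 6.370e-01 4.802e-01 6.440e-01
 3.720e-02]
shift [ 0.02  -0.019  0.702] turn 0.0005643095218033574
```

step_arm([
  [0.015,-0.017,0.15,0,0,0,-0.1],
  [0.015,-0.017,0.35,0,0,0,-0.1],
  [0.015,-0.017,0.55,0,0,0,-0.1],
  [0.015,-0.017,0.7,0,0,0,-0.1],
  [0.015,-0.017,0.7,0,0,0,-0.1],
  [0.015,-0.017,0.7,0,0,0,-0.1],
])

```text
time_s: 30.7
position: [0.5849, 0.1289, 0.0938]
ee_rot: [180.0, -0.0, -13.9]
wrist_force: [0.4, 0.3, 0.5]
grip_width: 0.0396
finger_force: 0.0
```

step_arm([
  [0,0,0,0,0,0,-1],
  [0,0,0,0,0,0,-1],
  [0,0,0,0,0,0,-1],
  [0,0,0,0,0,0,-1],
], squeeze=35)

```text
time_s: 31.1
position: [0.5854, 0.1299, 0.0941]
ee_rot: [-179.9, -0.1, -13.9]
wrist_force: [0.3, 2.0, 4.3]
grip_width: 0.0214
finger_force: 35.0
```

```bash
python3 -c "
from h import *
st(5)"
```

```text
[  0.5855   0.1298   0.0941 -13.9074   0.986    2.4652   5.7026  -0.0205] [0.000e+00 0.000e+00 1.000e-04 1.200e-03 5.709e-01 8.549e-01 8.810e-01
 2.620e-02]
r 0.0608 th 49.8 Frad 2.519763750859004 Fcw -0.8368031475594491
```

Now a gentle push along the tangent in small steps.

step_arm([
  [0.01,0.007,-0.002,0,0,0,-1],
  [0.01,0.007,-0.002,0,0,0,-1],
  [0.01,0.007,-0.002,0,0,0,-1],
])

```text
time_s: 31.65
position: [0.5859, 0.1295, 0.094]
ee_rot: [-179.9, 0.0, -13.9]
wrist_force: [-1.6, 4.2, 5.3]
grip_width: 0.0211
finger_force: 35.0
```

```bash
python3 -c "
from h import *
st(3)"
```

```text
[ 5.85900e-01  1.29500e-01  9.40000e-02 -1.38625e+01 -1.06280e+00
  4.62370e+00  5.62990e+00  9.20000e-03] [0.     0.     0.     0.0019 0.5843 0.4672 0.2032 0.0223]
r 0.0608 th 49.4 Frad 2.8179549730127817 Fcw -3.8166565168876967
```

step_arm([
  [0.01,0.008,0,0,0,0,-1],
  [0.01,0.008,0,0,0,0,-1],
  [0.01,0.008,0,0,0,0,-1],
])

```text
time_s: 32.1
position: [0.5863, 0.1293, 0.094]
ee_rot: [-179.8, 0.1, -13.8]
wrist_force: [-2.8, 7.3, 8.3]
grip_width: 0.0209
finger_force: 35.0
```

```bash
python3 -c "
from h import *
st(3)"
```

```text
[ 5.86300e-01  1.29300e-01  9.40000e-02 -1.38102e+01 -3.12450e+00
  7.17300e+00  8.17140e+00 -1.40000e-03] [0.     0.     0.     0.0023 0.2444 0.1406 0.0856 0.024 ]
r 0.0608 th 48.9 Frad 3.3569944411842414 Fcw -7.067226577333422
```

Tangential force reached 7 N with only 0.4 mm of motion, well above the winding drag, so the stop is confirmed. Unload, release and retreat.

step_arm([
  [-0.01,-0.01,-0.003,0,0,0,-1],
  [-0.01,-0.01,-0.003,0,0,0,-0.1],
  [-0.01,-0.01,-0.003,0,0,0,-0.1],
  [-0.01,-0.01,-0.003,0,0,0,-0.1],
  [-0.01,-0.01,-0.1,0,0,0,-0.1],
  [-0.01,-0.01,-0.4,0,0,0,-0.1],
  [-0.01,-0.01,-0.7,0,0,0,-0.1],
  [-0.01,-0.01,-0.9,0,0,0,-0.1],
])

```text
time_s: 33.05
position: [0.5868, 0.1272, 0.2324]
ee_rot: [-179.9, -0.2, -14.0]
wrist_force: [0.4, 0.2, -0.3]
grip_width: 0.0395
finger_force: 0.0
```

step_arm([
  [-0.3,0.2,-0.2,0,0,0,-0.1],
  [-0.6,0.5,-0.2,0,0,0,-0.1],
  [-0.8,0.8,-0.2,0,0,0,-0.1],
  [-0.8,1,-0.2,0,0,0,-0.1],
  [-0.8,1,-0.2,0,0,0,-0.1],
  [-0.8,1,-0.2,0,0,0,-0.1],
])

```text
time_s: 33.65
position: [0.4331, 0.0101, 0.2595]
ee_rot: [-179.9, -0.1, -14.1]
wrist_force: [0.6, 0.5, -0.1]
grip_width: 0.0395
finger_force: 0.0
```

```bash
python3 - <<'E'
from h import *
rise()
s=arm.snapshot("side"); o=np.array((190,155)); im=s["frame"][o[1]:o[1]+80,o[0]:o[0]+100]
cv2.imwrite("pics/end.png",cv2.resize((255*(im/255.)**.6).astype(np.uint8),(750,600),interpolation=cv2.INTER_CUBIC))
for Z in(.033,.048):
    y=np.radians(49); w=np.array([.546,.0834]); d=np.array([np.cos(y),np.sin(y)])
    for p in([*(w-.04*d),Z+.045],[*w,Z+.084]): print(Z,((proj(s,p)+.5-o)*7.5).round())
E
```

```text
rise mm 28.675568 0.9864078760147095
0.033 [542. 424.]
0.033 [438. 362.]
0.048 [542. 393.]
0.048 [437. 330.]
```

View pics/end.png

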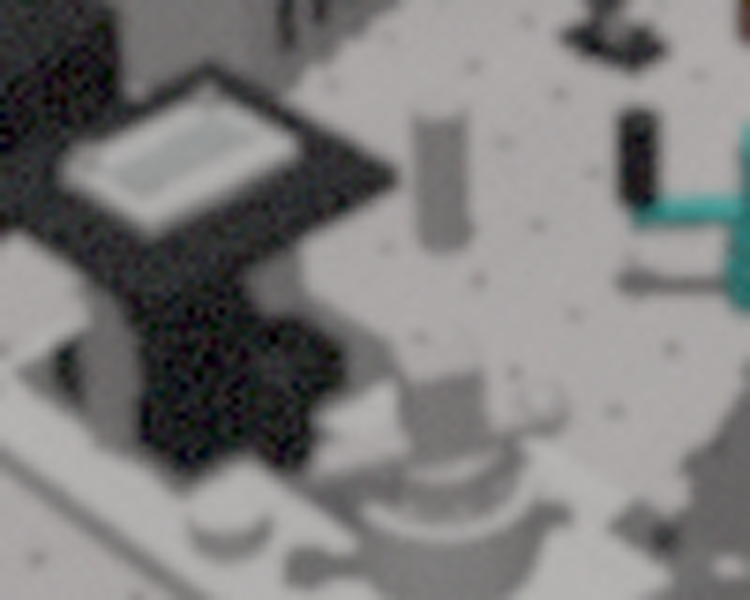

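The views leave the seat depth uncertain: block and ball look a little high, and my earlier stop may have been friction. Step 1 has to be certain. I'll grip the block, unwind a little so the lift is clear of the stop, press the crank home with shut fingers, read its height, and rewind.

step_arm([
  [0.2,-0.2,0,0,0,-0.075,-0.1],
  [0.4,-0.4,0,0,0,-0.15,-0.1],
  [0.611,-0.657,0,0,0,-0.225,-0.1],
  [0.611,-0.657,0,0,0,-0.3,-0.1],
  [0.611,-0.657,0.1,0,0,-0.375,-0.1],
  [0.611,-0.657,0.2,0,0,-0.45,-0.1],
  [0.611,-0.657,0.35,0,0,-0.525,-0.1],
  [0.611,-0.657,0.46,0,0,-0.55,-0.1],
])

```text
time_s: 34.6
position: [0.546, 0.0861, 0.1871]
ee_rot: [-179.9, 0.1, 49.5]
wrist_force: [1.1, 0.5, -0.8]
grip_width: 0.0394
finger_force: 0.0
```

step_arm([
  [0,0,0,0,0,0,-0.1],
  [0,0,0,0,0,0,-0.1],
])

```text
time_s: 34.8
position: [0.5463, 0.0854, 0.1889]
ee_rot: [-180.0, 0.1, 49.0]
wrist_force: [1.2, -0.2, 0.8]
grip_width: 0.0393
finger_force: 0.0
```

```bash
python3 -c "
from h import *
gom([.546,.0834,.095],49)
print(arm.sense()['qpos'])"
```

```text
[ 5.46500e-01  8.52000e-02  1.89900e-01  4.90558e+01  1.92100e-01
 -5.06000e-02  5.71900e-01  8.70000e-03] [2.000e-04 1.000e-04 4.000e-04 1.890e-02 6.122e-01 2.191e-01 4.428e-01
 2.530e-02]
shift [-0.011  0.005  0.632] turn 0.0004872700782774959
[-33.15962132  19.03898199  24.47947255 105.23919103  -9.21954965
  57.61936983 -45.82618495]
```

step_arm([
  [-0.011,0.008,0.2,0,0,0,-0.1],
  [-0.011,0.008,0.4,0,0,0,-0.1],
  [-0.011,0.008,0.63,0,0,0,-0.1],
  [-0.011,0.008,0.63,0,0,0,-0.1],
  [-0.011,0.008,0.63,0,0,0,-0.1],
  [-0.011,0.008,0.63,0,0,0,-1],
  [-0.011,0.008,0.63,0,0,0,-1],
  [-0.011,0.008,0.63,0,0,0,-1],
], squeeze=30)

```text
time_s: 36.0
position: [0.5469, 0.0829, 0.0965]
ee_rot: [179.9, -0.1, 49.1]
wrist_force: [-0.8, -1.2, 6.4]
grip_width: 0.0246
finger_force: 29.7
```

step_arm([
  [0,0,0,0,0,-0.05,-1],
  [0,0,0,0,0,-0.1,-1],
  [0,0,0,0,0,-0.15,-1],
  [0,0,0,0,0,-0.2,-1],
  [0,0,0,0,0,-0.25,-1],
  [0,0,0,0,0,-0.3,-1],
  [0,0,0,0,0,-0.3,-1],
])

```text
time_s: 36.7
position: [0.5466, 0.0834, 0.0958]
ee_rot: [179.9, -0.1, 83.5]
wrist_force: [1.3, 1.6, 0.8]
grip_width: 0.0238
finger_force: 29.9
```

```bash
python3 -c "
from h import *
avg(3); rise()"
```

```text
[5.46600e-01 8.34000e-02 9.57000e-02 8.34126e+01 9.97000e-01 1.65180e+00
 2.91890e+00 5.65000e-02] [0.     0.     0.     0.0915 0.2389 0.0677 1.4781 0.0214]
rise mm 24.118298 0.782055139541626
```

step_arm([
  [0,0,0,0,0,0,-0.1],
  [0,0,0,0,0,0,-0.1],
  [0,0,0,0,0,0,-0.1],
  [0,0,-0.15,0,0,0,-0.1],
  [0,0,-0.3,0,0,0,-0.1],
  [0,0,-0.3,0,0,0,-1],
  [0,0,-0.3,0,0,0,-1],
  [0,0,-0.3,0,0,0,-1],
])

```text
time_s: 37.75
position: [0.545, 0.0826, 0.1389]
ee_rot: [-179.9, 0.0, 83.5]
wrist_force: [0.0, -0.6, 0.3]
grip_width: 0.0188
finger_force: 0.0
```

step_arm([
  [0,0,0.04,0,0,0,-1],
  [0,0,0.08,0,0,0,-1],
  [0,0,0.1,0,0,0,-1],
  [0,0,0.1,0,0,0,-1],
  [0,0,0.1,0,0,0,-1],
])

```text
time_s: 38.25
position: [0.5457, 0.0827, 0.1246]
ee_rot: [-180.0, 0.0, 83.5]
wrist_force: [-0.7, -0.3, -0.3]
grip_width: 0.0004
finger_force: 0.0
```

step_arm([
  [0,0,0.01,0,0,0,-1],
  [0,0,0.02,0,0,0,-1],
  [0,0,0.02,0,0,0,-1],
])

```text
time_s: 38.55
position: [0.5457, 0.0828, 0.1217]
ee_rot: [-180.0, 0.0, 83.5]
wrist_force: [-0.4, 1.6, -0.1]
grip_width: 0.0004
finger_force: 0.0
```

```bash
python3 -c "
from h import *
avg(3)"
```

```text
[ 5.45700e-01  8.28000e-02  1.21800e-01  8.34677e+01 -3.25300e-01
  2.94400e-01  7.24000e-02 -1.18000e-02] [1.000e-04 0.000e+00 1.000e-04 1.500e-03 7.220e-02 9.537e-01 5.060e-01
 1.190e-02]
```

No contact at 0.1218, so the origin is below 0.038. Continuing down in small steps.

step_arm([
  [0,0,0.006,0,0,0,-1],
  [0,0,0.012,0,0,0,-1],
  [0,0,0.012,0,0,0,-1],
])

```text
time_s: 39.0
position: [0.5456, 0.0828, 0.1199]
ee_rot: [-180.0, 0.0, 83.5]
wrist_force: [-0.1, -0.1, 0.4]
grip_width: 0.0003
finger_force: 0.0
```

```bash
python3 -c "
from h import *
avg(3)"
```

```text
[ 5.45700e-01  8.28000e-02  1.20000e-01  8.34703e+01  2.19900e-01
 -1.85700e-01  7.61000e-02 -1.80000e-03] [0.000e+00 0.000e+00 1.000e-04 1.500e-03 1.988e-01 2.129e-01 3.427e-01
 3.770e-02]
```

step_arm([
  [0,0,0.01,0,0,0,-1],
  [0,0,0.018,0,0,0,-1],
  [0,0,0.025,0,0,0,-1],
  [0,0,0.025,0,0,0,-1],
  [0,0,0.025,0,0,0,-1],
])

```text
time_s: 39.65
position: [0.5461, 0.0828, 0.1173]
ee_rot: [179.9, -0.0, 83.5]
wrist_force: [-2.9, -0.1, 10.6]
grip_width: 0.0006
finger_force: 5.0
```

Contact at 0.1173 with 10.6 N means the crank is fully home, with its origin at 0.0333, and it was already home before this press. Re-grip the block and wind back 34° to the stop angle.

step_arm([
  [0,0,-0.08,0,0,0,-0.1],
  [0,0,-0.16,0,0,0,-0.1],
  [0,0,-0.16,0,0,0,-0.1],
  [0,0,-0.16,0,0,0,-0.1],
  [0,0,-0.05,0,0,0,-0.1],
  [0,0,0.1,0,0,0,-0.1],
  [0,0,0.13,0,0,0,-0.1],
  [0,0,0.13,0,0,0,-0.1],
])

```text
time_s: 40.45
position: [0.545, 0.0826, 0.0959]
ee_rot: [-179.9, 0.1, 83.5]
wrist_force: [0.4, -0.5, 0.4]
grip_width: 0.0393
finger_force: 0.0
```

step_arm([
  [0,0,0,0,0,0,-1],
  [0,0,0,0,0,0,-1],
  [0,0,0,0,0,0,-1],
  [0,0,0,0,0,0,-1],
], squeeze=30)

```text
time_s: 40.85
position: [0.5463, 0.0829, 0.0976]
ee_rot: [179.9, -0.0, 83.5]
wrist_force: [-0.0, -0.5, 4.3]
grip_width: 0.0238
finger_force: 30.0
```

step_arm([
  [0,0,0,0,0,0.05,-1],
  [0,0,0,0,0,0.1,-1],
  [0,0,0,0,0,0.15,-1],
  [0,0,0,0,0,0.2,-1],
  [0,0,0,0,0,0.25,-1],
  [0,0,0,0,0,0.25,-1],
])

```text
time_s: 41.45
position: [0.5462, 0.0829, 0.0976]
ee_rot: [179.9, -0.0, 54.7]
wrist_force: [-1.8, -0.5, 5.8]
grip_width: 0.0237
finger_force: 30.0
```

```bash
python3 -c "
from h import *
avg(3)"
```

```text
[ 5.46200e-01  8.29000e-02  9.76000e-02  5.47624e+01 -1.53060e+00
 -2.59900e-01  5.27990e+00  7.20000e-03] [0.     0.     0.     0.0648 0.175  0.3627 0.3554 0.0372]
```

step_arm([
  [0,0,0,0,0,0.02,-1],
  [0,0,0,0,0,0.04,-1],
  [0,0,0,0,0,0.04,-1],
])

```text
time_s: 41.9
position: [0.5462, 0.083, 0.0976]
ee_rot: [179.9, -0.0, 50.3]
wrist_force: [-0.6, -1.1, 5.8]
grip_width: 0.0241
finger_force: 30.5
```

```bash
python3 -c "
from h import *
avg(3); print(arm.sense()['effort'][6],arm.sense()['ft_torque'])"
```

```text
[ 0.5462  0.083   0.0976 50.338  -0.9338 -0.91    5.579   0.8796] [0.     0.     0.     0.0321 0.247  0.5833 0.4181 0.0083]
-0.8660552278161049 [-0.24391089  0.23247517  0.82368677]
```

Torque has jumped to 0.88 N m, so the platform is on its top stop. Relax, release and retreat.

step_arm([
  [0,0,0,0,0,-0.01,-1],
  [0,0,0,0,0,-0.01,-0.1],
  [0,0,0,0,0,-0.01,-0.1],
  [0,0,0,0,0,-0.01,-0.1],
  [0,0,-0.2,0,0,-0.01,-0.1],
  [0,0,-0.5,0,0,-0.01,-0.1],
  [0,0,-0.8,0,0,-0.01,-0.1],
  [0,0,-0.9,0,0,-0.01,-0.1],
])

```text
time_s: 42.85
position: [0.5476, 0.0827, 0.2362]
ee_rot: [179.8, -0.3, 51.3]
wrist_force: [0.9, -0.0, 0.1]
grip_width: 0.0395
finger_force: 0.0
```

step_arm([
  [-0.3,0.1,-0.1,0,0,0,-0.1],
  [-0.6,0.2,-0.1,0,0,0,-0.1],
  [-0.8,0.3,-0.1,0,0,0,-0.1],
  [-0.8,0.3,-0.1,0,0,0,-0.1],
  [-0.8,0.3,-0.1,0,0,0,-0.1],
  [-0.8,0.3,-0.1,0,0,0,-0.1],
])

```text
time_s: 43.45
position: [0.5063, -0.0378, 0.2466]
ee_rot: [-180.0, -0.0, 51.5]
wrist_force: [-0.7, -0.9, 0.4]
grip_width: 0.0393
finger_force: 0.0
```

```bash
python3 -c "
from h import *
rise(); print(arm.sense()['position'],arm.sense()['wrist_force']); print(arm.close_job())"
```

```text
rise mm 28.679148 0.9860183000564575
[ 0.50628432 -0.03769911  0.24652698] [-0.93703092 -0.35667792  0.15656534]
the job is handed in; nothing more can be done
None
```

The job is handed in at about 43 s: the crank is fully home on the hex, the platform is wound against its top stop, and the crank is released and left standing in the well; `close_job` returned no verdict, and I viewed 11 pictures, one over the limit of 10.

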